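# Clear the bench after a glue-up: scraps in the lever bin, biscuit tin twist-locked

## Task

Clear up after the glue-up: press the green scrap bin's red lever down until its lid stands open by itself, put every loose scrap (shim wedges, offcut, block end) inside, and let the lid shut again by raising the lever. Also close the biscuit tin so that its contents stay dry: set the black lid on it and twist it clockwise, feeling for the slots, until it has dropped fully home. Leave the tools where they are.

Things in the scene. Friction and masses are not known exactly. Their poses are not given: they have to be found in the camera images.
- scrap_bin: Green sheet-metal scrap bin, 140 x 170 mm (x, y), 110 mm high, walls and floor 4 mm; heavy, stays put. Origin under its centre at bench height. x points from its front to its back (hinge side; roughly away from the robot), y to its left. The lever runs along its left side and reaches out in front
- bin_in (a point): Centre of the bin's inner floor, axes as the bin's. The inside reaches +-66 mm in x and +-81 mm in y; the rim is 106 mm above this point
- bin_lid (a joint): Bin lid angle, rad: 0 shut, 1.8 fully open. Hinged along the top of the back wall and linked to the lever (4.2 rad of lid to 1 rad of lever). Past about 1.6 it stands open by itself, leaning back, its edge then about 255 mm above the bench; from less than about 1.3 it falls shut by itself within about 2 s once the lever is let go
- bin_lever (a joint): Lever angle, rad: 0 up (lid shut), 0.43 fully down (lid open). It turns about a pin 148 mm behind the pad, 65 mm above the bench. Pressing takes 6 to 15 N at the pad; raising it from fully down by about 30 mm at the pad (2 to 4 N) lets the lid fall shut, the lever rising with it
- lever_pad (a point): Middle of the top face of the lever's red pad (34 mm along the bin's x, 26 mm along its y, 12 mm thick), 68 mm in front of the bin's front wall, 50 mm left of its middle; 93 mm above the bench when up, about 30 mm when fully down, where it slopes by 0.43 rad, front end lowest. The 8 mm lever rod leaves it at its back; its sides are free to be pinched from above
- tin_mouth (a point): Centre of the top face of the neck ring of the round grey biscuit tin (92 mm across, heavy, neither moves nor turns), 68 mm above the bench. Hole 62 mm across, round it a 10 mm wide ring cut by three 22 mm wide notches 120 degrees apart. Where the notches stand differs each time and is not given: this point's rotation says nothing of it
- tin_lid: Black twist-lock lid of the tin, 93 mm across, 0.13 to 0.21 kg, z up; origin at the centre of its underside. From below: a plug 59 mm across (48 mm at its tapered foot) with three 11 mm wide lugs 120 degrees apart, 10 to 15 mm above the origin, reaching 37.5 mm from the axis; the disc, 26.5 to 32.5 mm above the origin; on top the grip bar
- lid_bar (a point): Middle of the top face of the lid's orange grip bar, 56.5 mm above the lid's origin. The bar is 56 mm long (the lid's x), 14 mm wide (y) and 24 mm high. Caged between fingers a few mm wider than the bar, the lid turns with them and drops freely by its weight; held tight, it does not
- lid_foot (a point): Centre of the lid's underside (its origin). Against tin_mouth it is 10 mm lower while the lugs ride on the ring; when turning brings the lugs over the notches the lid drops to 21.5 mm; from there it turns only clockwise seen from above (stop the other way), and after about 45 degrees drops again, into pockets, to 26.5 mm: fully home, disc flat on the ring
- beam (a point): Middle of the top face of the long pale beam clamped across the bench (52 mm wide, 88 mm high, fixed). It runs level through this point at 36 degrees to the left of straight ahead, ends 0.14 m farther on and reaches back past the robot; at its far end an upright F clamp bar stands 0.5 m high. Scraps and lid may lie on either side of it
- wedge_1: Scrap: dark shim wedge, 28 x 100 x 22 mm (x, y, z), tapering along y; origin at the centre of its underside. May be absent
- wedge_2: Scrap: dark shim wedge, 28 x 100 x 22 mm (x, y, z), tapering along y; origin at the centre of its underside. May be absent
- offcut: Scrap: pale hardwood offcut, 50 x 120 x 18 mm (x, y, z); origin at the centre of its underside. May be absent
- block_end: Scrap: dark sawn-off block end, 40 x 80 x 24 mm (x, y, z); origin at the centre of its underside. May be absent
- sanding_block: Grey sanding block, 60 x 103 x 34 mm, on the left by the robot; to be left alone
- tape_measure: Yellow tape measure, 37 x 77 x 62 mm, behind the bin; to be left alone

How it is judged:
On the way, in this order (a step that is already met when the one before it is completed fails the run):
1. the lever is pressed down and the bin's lid stands open (value of joint bin_lid above 1.55 rad), for 0.2 s.
2. every scrap lies in the bin (x of wedge_1 in the frame of bin_in between -0.066 and 0.066 m and y of wedge_1 in the frame of bin_in between -0.081 and 0.081 m and z of wedge_1 in the frame of bin_in between -0.02 and 0.095 m and x of wedge_2 in the frame of bin_in between -0.066 and 0.066 m and y of wedge_2 in the frame of bin_in between -0.081 and 0.081 m and z of wedge_2 in the frame of bin_in between -0.02 and 0.095 m and x of offcut in the frame of bin_in between -0.066 and 0.066 m and y of offcut in the frame of bin_in between -0.081 and 0.081 m and z of offcut in the frame of bin_in between -0.02 and 0.095 m and x of block_end in the frame of bin_in between -0.066 and 0.066 m and y of block_end in the frame of bin_in between -0.081 and 0.081 m and z of block_end in the frame of bin_in between -0.02 and 0.095 m), for 0.2 s.
3. the bin's lid is shut over the scraps (all of step 2 and value of joint bin_lid below 0.06 rad), for 0.2 s.
At the end, for the whole second after the job is handed in: All scraps that are present lie inside the bin, the bin's lid is shut (under 0.06 rad), and the tin's lid lies fully home: its origin at least 24.8 mm below tin_mouth (26.5 mm when home), within 5 mm of its axis, level within 0.06 rad and at rest (all of step 3 and z of tin_lid in the frame of tin_mouth below -0.0248 m and horizontal distance between tin_lid and tin_mouth below 0.005 m and angle between tin_lid's own z axis and vertical below 0.06 rad and linear speed of tin_lid below 0.02 m/s); the robot touches nothing.
It fails at once if the sanding block is pushed aside by more than 3 cm (distance of sanding_block from where it was at the start of the episode above 0.03 m).
It fails at once if the tape measure is pushed aside by more than 3 cm (distance of tape_measure from where it was at the start of the episode above 0.03 m).
Of wedge_1, wedge_2, offcut, block_end only 3 to 4 are there at a start; the rules pass over those that are not, and their reading is None.
At some moment in a run one of wedge_1, wedge_2, offcut, block_end may be knocked a few centimetres aside while the robot is not near it.
Once in a run the grip may slacken for a moment while it holds something.
It also fails if it takes over 210 s, if anything falls off the work surface, if the arm or the gripper's body presses on something with over 40 N, if the wrist force passes 120 N, or if a joint passes its speed limit or range.

## Robot

A 7-joint arm with a two-finger parallel gripper is mounted at the origin on the work surface; the furniture and walls round the work are solid. World frame = base frame: x ahead of the robot, y to its left, z up, the work surface at z = 0. Lengths are in m, angles in rad, forces in N, time in s.
With the tool pointing down it reaches from about 0.425 to 1.025 m from the base axis. Payload 3.6 kg.
Tool frame: the origin (TCP) lies at the very end of the fingers, on their centre line; the grasp point (between the pads) lies 19 mm behind it; z points along the fingers, y is the line along which they close (so a half turn about z gives the same grasp; the last joint's range is limited). The gripper opens to 85 mm and grips with 20 to 120 N. Pads are 22 mm wide; open, the fingers measure 114 mm over their backs; the gripper's body (76 mm by 85 mm) begins 54 mm behind the grasp point. The pads swing forward as they close: fully open they stand 13 mm farther back than shut.
Start: joints at [1.147, 0.591, 0.048, 1.609, -0.033, 0.943, -0.034], TCP at [0.235, -0.686, 0.207] pointing down, gripper open.
Joint ranges: [-2.69, 2.69], [-0.47, 2.24], [-1.27, 1.36], [0.19, 2.51], [-1.53, 4.68], [0.08, 2.07], [-3.09, 3.09]. Speed limits (rad/s): [2.57, 2.57, 3.14, 3.14, 3.14, 3.14, 3.14].

## Interface

Orientations are given as a unit quaternion [x, y, z, w].
In Python, from station import r gives the robot as it stands. The module is installed in compiled form; this text tells all that it offers.
- The arm moves only by the shell command python3 -m jog 'ROWS' [OPENING] [FORCE]. ROWS is JSON, a list that holds one entry, the list of rows, each a list of 6 numbers: the shift along the tool's x, y, z in mm, then the turn, a rotation vector about the tool's x, y, z in rad. A call has exactly 8 rows; each row is the pose to reach, as a shift and turn from the pose commanded when the call began, along the tool's axes at that moment; what a row does not reach only later rows make up. A row lasts 1/10 s, in which the tool goes at most 50 mm and 8.59 degrees, less where a joint would pass 70% of its speed; a pose out of reach is approached as far as the arm can. A call with a gripper value outside its range is refused whole. OPENING is the opening, from -1 (shut) to 1 (fully open), set as the call begins (- or left out, the last holds). The fingers move at their own pace and stop on an object; FORCE is the grip in N (left out, the last holds). Time passes only in rows, so rows that repeat a pose let the fingers close, or fill a call up. It gives the time, the measured TCP pose, the force, the opening and the grip force at its end, in the units of the state.
- r.state(): the state, without advancing time (a new reading comes with each control period).
- r.camera(name): name is "side" or "top" or "wrist"; returns the picture (420x560x3 uint8, red, green, blue); there is no depth.
- r.get_calibration(name): a dict with "camera_matrix" (3x3 intrinsics, pixels), "k1" (the pictures are not rectified: a ray, as slopes to the right and down, at radius r is drawn at 1 + k1 r^2 times it, then the intrinsics apply), "pose" (4x4, takes a point from camera to world coordinates); the wrist camera has in their place "tool_from_camera" (4x4, takes a point from camera to tool coordinates, whose origin is the TCP and whose axes are the flange's). Camera axes: x right, y up, looking along -z (the intrinsics and any distortion apply to the point x, -y, -z); pixel columns grow to the right and rows downward; lengths in m; the calibration is good to about 2 mm. A picture is of the moment at which its call begins: read the wrist's pose just before it. get_calibration takes no time and is no camera call.
- r.job_done(): hands the job in; it is judged then, once.
Trained networks look in the newest picture that a camera, given by its name, has taken for a name from the list of things; names that differ only in an ending like _2 or _b are one class to them, and where a whole thing is asked for, a point or a joint stands for the part that bears it (a point fixed in the world has none). Each returns a list of dicts, best first, with "confidence" (0 to 1); they miss things now and then, are a little off and sometimes report something else, mostly with a low value. They report only what shows in the picture. A call takes as long as a camera call.
- r.masks_of(camera, query): "region" (420x560 bool, what is visible of it) and "box" ([left, top, right, bottom] in pixels, round what is visible of it).
- r.tip_of(camera, query): "location" ([row, column] in pixels: a listed point, or the origin of a listed thing).
The state is a dict: "time_s": time; "joint_positions": joint angles; "qvel": joint speeds; "joint_efforts": joint torques, N m; "tcp_pos": TCP position; "ee_rot": TCP orientation; "contact_force": force on the tool from outside, world axes, zero at the start; "ft_torque": the same for the moment, N m; "opening": finger opening in m; "grip_force": force on a finger pad.
Only numpy, scipy, OpenCV 4.12 (cv2) and the standard library are available. Lean on these libraries where they do the work, as an engineer would, in place of code of your own. Each camera call takes 0.05 s, during which the arm holds its last target. There are 200 camera calls.

## Working session

There is one attempt and no reset: what is moved stays moved. The work goes in short steps, Python scripts to look and compute and a shell command to move; the robot and the scene stay as the last step left them, time stands still between calls to the robot, and variables do not carry over. Pictures are saved under pics/ and viewed, at most 14 in all, crops included, and the job is handed in when it is done.

```bash
ls; mkdir -p pics
cat > h.py <<'E'
import numpy as np, cv2
from station import r
from scipy.spatial.transform import Rotation as R
def snap(cam,name=None):
    s=r.state(); im=r.camera(cam)
    if name: cv2.imwrite(f'pics/{name}.png',im[:,:,::-1])
    return s,im
def pose(cam,s=None):
    c=r.get_calibration(cam)
    if 'pose' in c: return c,np.array(c['pose'])
    s=s or r.state(); T=np.eye(4);T[:3,:3]=R.from_quat(s['ee_rot']).as_matrix();T[:3,3]=s['tcp_pos']
    return c,T@np.array(c['tool_from_camera'])
def ray(cam,rc,s=None):
    c,T=pose(cam,s);K=np.array(c['camera_matrix'],float)
    d=np.array([(rc[1]-K[0,2])/K[0,0],(rc[0]-K[1,2])/K[1,1]]);u=d.copy()
    for _ in range(20): u=d/(1+c['k1']*(u@u))
    v=T[:3,:3]@np.array([u[0],-u[1],-1]); return T[:3,3],v
def at(cam,rc,z,s=None):
    o,v=ray(cam,rc,s); return o+v*(z-o[2])/v[2]
def proj(cam,p,s=None):
    c,T=pose(cam,s);K=np.array(c['camera_matrix'],float);q=np.linalg.inv(T)@np.append(p,1)
    u=np.array([q[0],-q[1]])/-q[2];u=u*(1+c['k1']*(u@u));return np.array([K[1,2]+K[1,1]*u[1],K[0,2]+K[0,0]*u[0]])
def mrect(cam,region,z,s=None):
    "min-area rectangle of mask on plane z: centre, sizes, angle of long side"
    cs,_=cv2.findContours(region.astype(np.uint8),cv2.RETR_EXTERNAL,cv2.CHAIN_APPROX_NONE)
    c=max(cs,key=cv2.contourArea)[:,0]
    P=np.array([at(cam,(y,x),z,s)[:2] for x,y in c],np.float32)*1000
    b=cv2.boxPoints(cv2.minAreaRect(P)); e1,e2=b[1]-b[0],b[2]-b[1]
    L=e1 if np.linalg.norm(e1)>np.linalg.norm(e2) else e2
    return b.mean(0).round(1),sorted([np.linalg.norm(e1).round(1),np.linalg.norm(e2).round(1)]),round(np.degrees(np.arctan2(L[1],L[0]))%180,1)
E
python3 - <<'E'
from h import *
s=r.state();print({k:np.round(v,3) for k,v in s.items()})
for c in ['side','top','wrist']:
    snap(c,c+'0');cal,T=pose(c);print(c,np.round(T,2).tolist(),cal['k1'])
for c in ['top','side']:
    for q,z in [('scrap_bin',0),('bin_in',.004),('lever_pad',.093),('tin_mouth',.068),('tin_lid',0),('lid_bar',.0565),('beam',.088),('wedge_1',0),('offcut',0),('block_end',0),('sanding_block',0),('tape_measure',0)]:
        for d in r.tip_of(c,q)[:3]:
            print(c,q,round(d['confidence'],2),np.round(d['location']),at(c,d['location'],z).round(3))
E
python3 -c "
import cv2,numpy as np
a=[cv2.imread(f'pics/{c}0.png') for c in ['top','side']]
cv2.imwrite('pics/a.png',a[0]);"
```

```text
pics
{'time_s': np.float64(0.0), 'joint_positions': array([ 1.146,  0.592,  0.048,  1.61 , -0.033,  0.943, -0.034]), 'qvel': array([-0.001,  0.002, -0.002, -0.002,  0.001,  0.002, -0.001]), 'joint_efforts': array([-0.0000e+00, -5.4870e+01,  1.5470e+00, -1.9813e+01,  9.0000e-03,
        9.0000e-03, -0.0000e+00]), 'tcp_pos': array([ 0.235, -0.685,  0.206]), 'ee_rot': array([ 0.986,  0.165, -0.   , -0.001]), 'contact_force': array([-0.306,  0.326,  0.29 ]), 'ft_torque': array([-0.017, -0.041, -0.02 ]), 'grip_force': np.float64(0.0), 'opening': np.float64(0.086)}
side [[-0.99, 0.15, -0.08, 0.35], [-0.17, -0.84, 0.52, 0.6], [0.01, 0.52, 0.85, 1.29], [0.0, 0.0, 0.0, 1.0]] -0.10553690301873798
top [[0.03, 1.0, -0.05, 0.38], [-1.0, 0.03, 0.02, -0.12], [0.02, 0.05, 1.0, 1.62], [0.0, 0.0, 0.0, 1.0]] -0.15715333527775435
wrist [[0.33, 0.9, 0.29, 0.31], [-0.95, 0.31, 0.1, -0.66], [-0.0, -0.3, 0.95, 0.37], [0.0, 0.0, 0.0, 1.0]] -0.07582243270600074
top scrap_bin 0.82 [228. 372.] [ 0.428 -0.429  0.   ]
top bin_in 0.31 [215. 205.] [0.454 0.093 0.004]
top lever_pad 0.8 [253. 336.] [ 0.349 -0.306  0.
[... 718 characters left out ...]
  0.   ]
top tape_measure 0.74 [201. 419.] [ 0.517 -0.578  0.   ]
side scrap_bin 0.62 [154. 298.] [ 0.421 -0.417  0.   ]
side lever_pad 0.64 [169. 318.] [ 0.349 -0.295  0.093]
side tin_mouth 0.85 [191. 268.] [ 0.489 -0.208  0.068]
side tin_lid 0.86 [294. 262.] [0.452 0.094 0.   ]
side lid_bar 0.96 [288. 260.] [0.454 0.1   0.056]
side lid_bar 0.34 [297. 265.] [0.438 0.125 0.056]
side beam 0.85 [233. 252.] [ 0.505 -0.045  0.088]
side wedge_1 0.8 [215. 225.] [ 0.612 -0.142  0.   ]
side offcut 0.86 [166. 234.] [ 0.62  -0.329  0.   ]
side block_end 0.88 [335. 274.] [0.398 0.206 0.   ]
side sanding_block 0.66 [388. 305.] [0.297 0.332 0.   ]
side tape_measure 0.76 [116. 276.] [ 0.523 -0.569  0.   ]
```

View pics/top0.png

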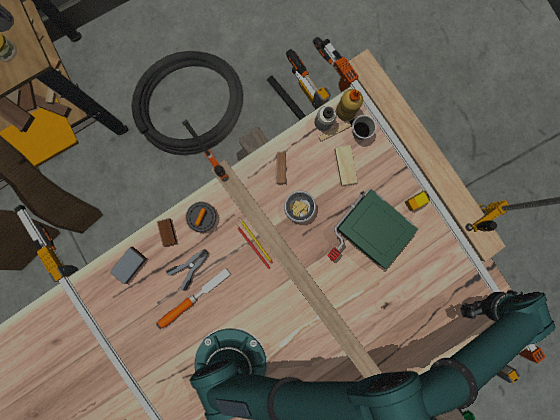

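View pics/side0.png

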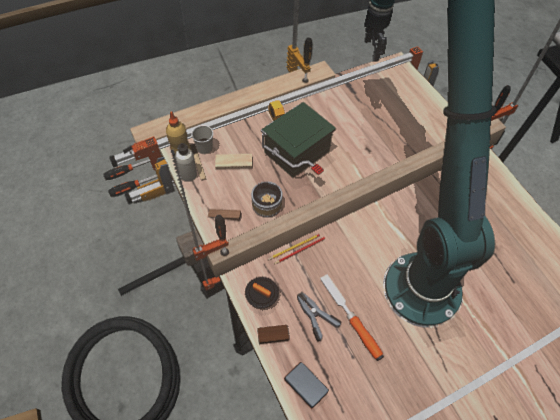

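```bash
cat >> h.py <<'E'
def tgt(psi,tilt=None):
    a=np.radians(psi); return R.from_matrix(np.array([[np.cos(a),np.sin(a),0],[np.sin(a),-np.cos(a),0],[0,0,-1]]).T)
def go(x,y,z,psi,s=None):
    "row needed (tool axes, mm, rad) to reach this pose; half-turn alternative picked as given"
    s=s or r.state(); R0=R.from_quat(s['ee_rot'])
    d=R0.inv().apply(np.array([x,y,z])-s['tcp_pos'])*1000; w=(R0.inv()*tgt(psi)).as_rotvec()
    print('ROW',np.round(d).astype(int).tolist(),np.round(w,3).tolist(),'dist',round(np.linalg.norm(d)),'ang',round(np.degrees(np.linalg.norm(w)),1))
def st():
    s=r.state(); Rm=R.from_quat(s['ee_rot']).as_matrix()
    print('t',round(float(s['time_s']),1),'tcp',np.round(s['tcp_pos'],4),'psi',np.degrees(np.arctan2(Rm[1,0],Rm[0,0])).round(1),'F',np.round(s['contact_force'],1),'open',round(float(s['opening'])*1000,1),'g',round(float(s['grip_force']),1),'q',np.round(s['joint_positions'],2)); return s
def look(cam,*qs,z=None,n=2):
    s=r.state(); r.camera(cam)
    for q,z in qs:
        for d in r.tip_of(cam,q)[:n]: print(cam,q,'tip',round(d['confidence'],2),np.round(d['location']),at(cam,d['location'],z,s).round(4))
    return s
E
python3 - <<'E'
from h import *
r.camera('top');r.camera('side')
for c in ['top','side']:
    for q,z in [('wedge_1',.015),('offcut',.018),('block_end',.024),('lid_bar',.0565),('scrap_bin',.08)]:
        for d in r.masks_of(c,q)[:3]: print(c,q,round(d['confidence'],2),d['box'],mrect(c,d['region'],z))
st(); go(.347,-.302,.14,-38)
E
```

```text
top wedge_1 0.67 [277.8, 150.6, 285.4, 185.6] (array([ 606.3, -139.4], dtype=float32), [np.float32(24.8), np.float32(93.6)], np.float32(1.6))
top wedge_1 0.58 [337.4, 142.9, 355.5, 184.9] (array([ 622.3, -340. ], dtype=float32), [np.float32(52.7), np.float32(118.4)], np.float32(11.4))
top offcut 0.65 [329.8, 193.0, 364.0, 258.4] (array([ 441.1, -337.3], dtype=float32), [np.float32(43.0), np.float32(232.4)], np.float32(158.9))
top offcut 0.59 [338.0, 147.4, 355.9, 182.6] (array([ 622. , -339.2], dtype=float32), [np.float32(53.1), np.float32(117.7)], np.float32(11.2))
top block_end 0.87 [155.0, 218.0, 177.7, 244.3] (array([399.3, 206.1], dtype=float32), [np.float32(45.1), np.float32(81.4)], np.float32(16.3))
top lid_bar 0.74 [187.7, 202.6, 217.8, 230.6] (array([447.6,  97.2], dtype=float32), [np.float32(84.5), np.float32(87.2)], np.float32(1.9))
top scrap_bin 0.89 [328.2, 189.2, 416.0, 268.5] (array([ 400.6, -400.8], dtype=float32), [np.float32(205.1), np.float32(242.4)], np.float32(140.5))
side wedge_1 0.73 [207.4, 207.6, 240.0, 225.2] (array([ 609.5, -130.1], dtype=float32), [np.floa
[... 251 characters left out ...]
2, 211.3], dtype=float32), [np.float32(46.0), np.float32(79.7)], np.float32(16.4))
side lid_bar 0.93 [243.5, 276.0, 277.1, 310.1] (array([449.8, 109.1], dtype=float32), [np.float32(89.3), np.float32(89.5)], np.float32(99.9))
side lid_bar 0.5 [260.3, 105.9, 336.4, 179.3] (array([ 413. , -426.1], dtype=float32), [np.float32(252.1), np.float32(261.5)], np.float32(141.0))
side scrap_bin 0.84 [261.5, 103.1, 336.5, 177.9] (array([ 410.5, -407.3], dtype=float32), [np.float32(250.1), np.float32(250.6)], np.float32(52.8))
t 1.9 tcp [ 0.2355 -0.6857  0.2068] psi 19.0 F [ 0.5 -0.1 -0.2] open 85.4 g 0.0 q [ 1.15  0.59  0.05  1.61 -0.03  0.94 -0.03]
ROW [230, -327, 67] [0.0, 0.0, 0.994] dist 405 ang 57.0
```

```bash
python3 -m jog '[[[230,-327,20,0,0,0.99],[230,-327,20,0,0,0.99],[230,-327,20,0,0,0.99],[230,-327,20,0,0,0.99],[230,-327,20,0,0,0.99],[230,-327,20,0,0,0.99],[230,-327,20,0,0,0.99],[230,-327,20,0,0,0.99]]]' -1 30
python3 - <<'E'
from h import *
s=st(); snap('wrist','w1'); look('wrist',('lever_pad',.093),('scrap_bin',0),('tin_mouth',.068)); go(.347,-.302,.11,-38)
for d in r.masks_of('wrist','lever_pad')[:2]: print(d['box'])
E
```

```text
time_s: 2.75
tcp_pos: [0.3473, -0.3002, 0.187]
ee_rot: [0.946, -0.324, 0.0, 0.0]
contact_force: [0.9, -0.2, 0.3]
opening: 0.0002
grip_force: 0.0
t 2.8 tcp [ 0.3473 -0.3002  0.187 ] psi -37.9 F [ 0.9 -0.2  0.3] open 0.2 g 0.0 q [ 0.38  0.3   0.28  2.22 -0.14  0.64 -1.46]
wrist lever_pad tip 0.61 [195. 294.] [ 0.3504 -0.2998  0.093 ]
wrist scrap_bin tip 0.55 [ 30. 349.] [ 0.4277 -0.4248  0.    ]
wrist tin_mouth tip 0.63 [127.  96.] [ 0.493  -0.1981  0.068 ]
ROW [-1, 0, 77] [0.0, -0.002, 0.005] dist 77 ang 0.3
[232.9, 108.0, 312.5, 212.5]
```

View pics/w1.png

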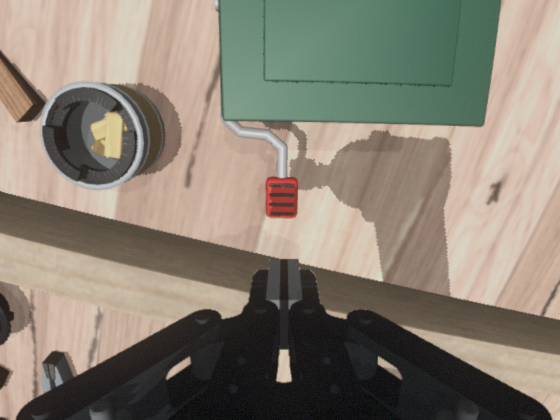

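```bash
python3 -m jog '[[[0,0,45,0,0,0],[0,0,84,0,0,0],[0,0,94,0,0,0],[0,0,106,0,0,0],[0,0,118,0,0,0],[0,0,130,0,0,0],[0,0,142,0,0,0],[0,0,150,0,0,0]]]'
python3 -m jog '[[[0,0,4,0,0,0],[0,0,7,0,0,0],[0,0,9,0,0,0],[0,0,9,0,0,0],[0,0,9,0,0,0],[0,0,9,0,0,0],[0,0,9,0,0,0],[0,0,9,0,0,0]]]'
python3 - <<'E'
from h import *
st(); snap('side','s1')
E
```

```text
time_s: 3.85
tcp_pos: [0.3448, -0.3026, 0.0372]
ee_rot: [0.946, -0.325, -0.001, -0.0]
contact_force: [-2.2, 2.4, 5.8]
opening: 0.0001
grip_force: 3.5
time_s: 4.65
tcp_pos: [0.3475, -0.3026, 0.028]
ee_rot: [0.946, -0.324, 0.001, 0.0]
contact_force: [-0.7, -0.9, 1.4]
opening: -0.0003
grip_force: 0.9
t 4.7 tcp [ 0.3475 -0.3026  0.028 ] psi -37.8 F [-0.7 -0.9  1.4] open -0.3 g 0.9 q [ 0.53  0.6   0.12  2.31 -0.28  0.24 -1.33]
```

View pics/s1.png

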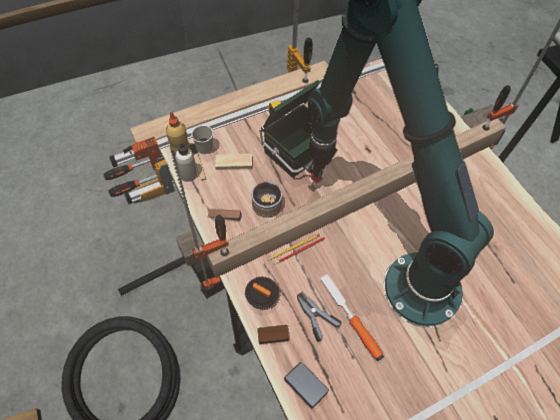

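Run:
```python
from h import *
go(.36,-.29,.16,-38);go(.47,-.24,.2,-13);go(.622,-.339,.14,11)
```

```text
ROW [2, -18, -132] [0.0, -0.002, 0.004] dist 133 ang 0.3
ROW [59, -124, -172] [0.001, -0.002, -0.432] dist 220 ang 24.8
ROW [240, -139, -112] [0.001, -0.002, -0.851] dist 299 ang 48.8
```

```bash
python3 -m jog '[[[2,-10,-45,0,0,0],[2,-18,-90,0,0,0],[2,-18,-132,0,0,0],[30,-65,-155,0,0,-0.15],[59,-110,-172,0,0,-0.3],[90,-124,-172,0,0,-0.43],[135,-128,-160,0,0,-0.55],[180,-132,-140,0,0,-0.7]]]' 1
python3 - <<'E'
from h import *
s=st(); snap('wrist','w2'); look('wrist',('offcut',.0),('wedge_1',0))
for q in ('offcut','wedge_1'):
    for d in r.masks_of('wrist',q)[:2]: print(q,round(d['confidence'],2),d['box'],mrect('wrist',d['region'],.018,s))
go(.622,-.339,.06,11); go(.622,-.339,.004,11)
E
```

```text
time_s: 5.5
tcp_pos: [0.5743, -0.3069, 0.1693]
ee_rot: [1.0, 0.025, 0.003, 0.0]
contact_force: [-0.5, 0.2, 0.6]
opening: 0.0854
grip_force: 0.0
t 5.5 tcp [ 0.5743 -0.3069  0.1693] psi 2.9 F [-0.5  0.2  0.6] open 85.4 g 0.0 q [ 0.35  0.54  0.1   1.82 -0.08  0.78 -1.03]
wrist offcut tip 0.97 [135. 317.] [ 0.6305 -0.341   0.    ]
wrist wedge_1 tip 0.85 [139. 110.] [ 0.6165 -0.1381  0.    ]
offcut 0.85 [284.9, 65.0, 354.3, 207.7] (array([ 622.2, -336.7], dtype=float32), [np.float32(51.5), np.float32(122.0)], np.float32(11.0))
wedge_1 0.75 [90.9, 88.6, 129.5, 199.5] (array([ 607.9, -135.7], dtype=float32), [np.float32(39.8), np.float32(103.5)], np.float32(179.8))
ROW [52, 34, 108] [-0.001, 0.001, -0.152] dist 124 ang 8.7
ROW [52, 34, 164] [-0.001, 0.001, -0.152] dist 175 ang 8.7
```

View pics/w2.png

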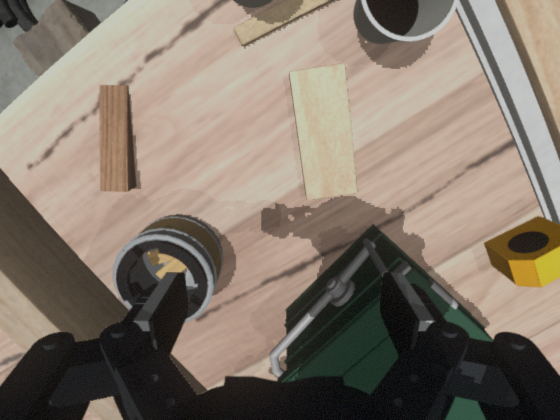

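```bash
python3 -m jog '[[[20,12,45,0,0,-0.07],[45,28,85,0,0,-0.15],[52,33,115,0,0,-0.15],[52,33,140,0,0,-0.15],[52,33,155,0,0,-0.15],[52,33,164,0,0,-0.15],[52,33,164,0,0,-0.15],[52,33,164,0,0,-0.15]]]' 1
python3 -m jog '[[[0,0,0,0,0,0],[0,0,0,0,0,0],[0,0,0,0,0,0],[0,0,0,0,0,0],[0,0,0,0,0,0],[0,0,0,0,0,0],[0,0,0,0,0,0],[0,0,-5,0,0,0]]]' -1 80
python3 - <<'E'
from h import *
st(); B=np.array([.427,-.425]);
a=np.radians(-38)
print(np.array([[np.cos(a),-np.sin(a)],[np.sin(a),np.cos(a)]])@np.array([-.138,.05])+B)
go(.622,-.34,.23,11)
go(.56,-.27,.23,-25);go(.43,-.415,.26,-38+90);go(.43,-.415,.23,-38-90)
E
```

```text
time_s: 6.6
tcp_pos: [0.6238, -0.339, 0.0053]
ee_rot: [0.995, 0.095, 0.001, 0.001]
contact_force: [0.1, -0.0, -0.5]
opening: 0.0854
grip_force: 0.0
time_s: 7.4
tcp_pos: [0.6225, -0.3384, 0.0082]
ee_rot: [0.995, 0.095, -0.001, -0.0]
contact_force: [0.1, -0.1, -0.1]
opening: 0.0001
grip_force: 0.0
t 7.4 tcp [ 0.6225 -0.3384  0.0082] psi 10.9 F [ 0.1 -0.1 -0.1] open 0.1 g 0.0 q [ 0.4   0.8   0.05  1.75 -0.06  0.59 -0.89]
[ 0.34903759 -0.30063818]
ROW [-1, 1, -222] [-0.001, 0.001, -0.001] dist 222 ang 0.1
ROW [-49, -79, -222] [-0.001, 0.002, 0.627] dist 240 ang 35.9
ROW [-204, 38, -252] [-0.002, 0.001, -0.717] dist 326 ang 41.1
ROW [-204, 38, -222] [0.001, 0.002, 2.425] dist 304 ang 138.9
```

```bash
python3 -m jog '[[[0,0,-45,0,0,0],[0,0,-90,0,0,0],[0,0,-135,0,0,0],[0,0,-135,0,0,0],[0,0,-135,0,0,0],[0,0,-135,0,0,0],[0,0,-135,0,0,0],[0,0,-135,0,0,0]]]' 1
python3 - <<'E'
from h import *
s=st(); snap('wrist','w3'); look('wrist',('offcut',.0),('wedge_1',0))
for q in ('offcut','wedge_1'):
    for d in r.masks_of('wrist',q)[:2]: print(q,round(d['confidence'],2),d['box'],mrect('wrist',d['region'],.018,s))
r.camera('top');
for d in r.masks_of('top','offcut')[:2]: print(round(d['confidence'],2),d['box'],mrect('top',d['region'],.018,s))
E
```

```text
time_s: 8.2
tcp_pos: [0.6222, -0.3382, 0.1421]
ee_rot: [0.995, 0.095, -0.001, -0.001]
contact_force: [-1.0, -0.4, -0.6]
opening: 0.0852
grip_force: 0.0
t 8.2 tcp [ 0.6222 -0.3382  0.1421] psi 10.9 F [-1.  -0.4 -0.6] open 85.2 g 0.0 q [ 0.39  0.64  0.06  1.7  -0.05  0.81 -0.9 ]
wrist offcut tip 0.56 [186. 289.] [ 0.6269 -0.3417  0.    ]
wrist wedge_1 tip 0.58 [158.  78.] [ 0.6159 -0.1405  0.    ]
offcut 0.84 [261.1, 118.3, 321.2, 253.2] (array([ 627.5, -341.4], dtype=float32), [np.float32(50.3), np.float32(121.2)], np.float32(11.5))
wedge_1 0.72 [50.6, 102.4, 92.9, 219.8] (array([ 613.8, -144.6], dtype=float32), [np.float32(39.3), np.float32(105.8)], np.float32(179.0))
wedge_1 0.5 [298.0, 345.6, 376.6, 397.0] (array([ 444.8, -438.7], dtype=float32), [np.float32(56.9), np.float32(86.1)], np.float32(84.7))
```

View pics/w3.png

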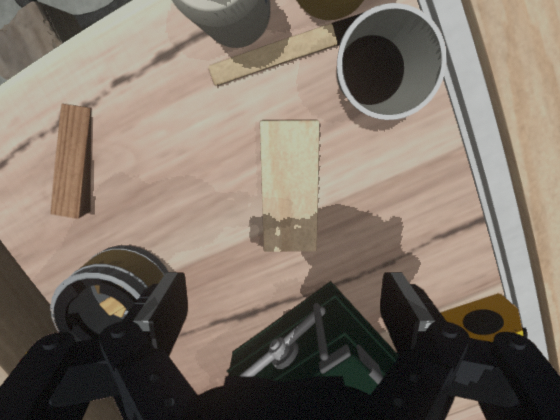

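```bash
python3 -m jog '[[[2,2,45,0,0,0],[2,2,90,0,0,0],[2,2,115,0,0,0],[2,2,130,0,0,0],[2,2,138,0,0,0],[2,2,142,0,0,0],[2,2,142,0,0,0],[2,2,142,0,0,0]]]' 0.45
python3 -m jog '[[[0,0,0,0,0,0],[0,0,0,0,0,0],[0,0,0,0,0,0],[0,0,0,0,0,0],[0,0,0,0,0,0],[0,0,0,0,0,0],[0,0,0,0,0,0],[0,0,0,0,0,0]]]' -1 60
```

```text
time_s: 9.4
tcp_pos: [0.6266, -0.341, 0.0033]
ee_rot: [0.995, 0.095, 0.001, 0.001]
contact_force: [-0.0, 0.8, -0.6]
opening: 0.0619
grip_force: 0.0
time_s: 10.2
tcp_pos: [0.6255, -0.3403, 0.0017]
ee_rot: [0.995, 0.095, -0.0, -0.0]
contact_force: [-0.2, -0.3, 0.2]
opening: -0.0001
grip_force: 0.0
```

Run:
```python
from h import *
s=st(); _,im=snap('wrist'); _,im2=snap('side')
p=s['tcp_pos'];a,b=proj('side',p),proj('wrist',p,s);print(a,b)
c=im2[100:240,160:360]; c=cv2.resize(c,None,fx=2.8,fy=2.8,interpolation=cv2.INTER_CUBIC)
o=np.zeros((520,800,3),np.uint8); w=cv2.resize(im,(400,300)); o[:300,:400]=w; 
o[:c.shape[0],400:]=c[:,80:480]
cv2.imwrite('pics/m1.png',o[:,:,::-1])
```

```text
t 10.2 tcp [ 0.6255 -0.3403  0.0017] psi 10.9 F [-0.2 -0.3  0.2] open -0.1 g 0.0 q [ 0.41  0.82  0.05  1.74 -0.06  0.58 -0.89]
[162.90808587 233.68868316] [254.60982941 284.84079036]
```

View pics/m1.png

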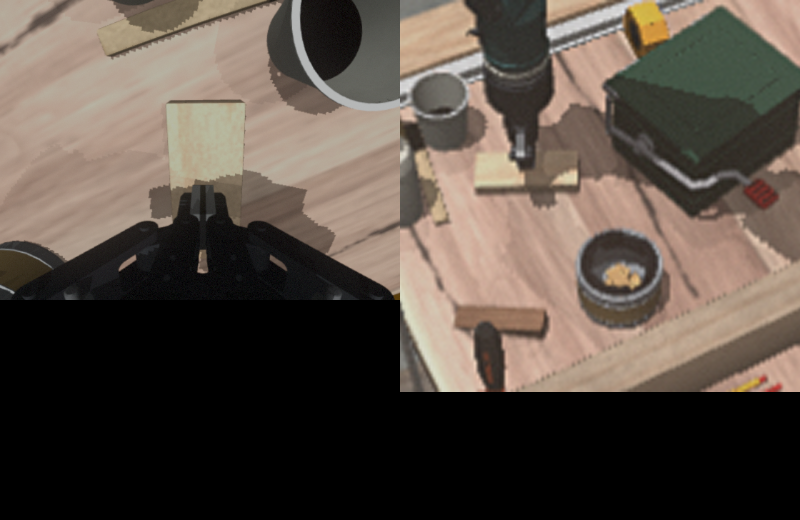

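```bash
python3 -m jog '[[[0,0,1,0,0,0],[0,0,2,0,0,0],[0,0,3,0,0,0],[0,0,4,0,0,0],[0,0,5,0,0,0],[0,0,6,0,0,0],[0,0,6,0,0,0],[0,0,6,0,0,0]]]' -1 60
python3 - <<'E'
from h import *
s=st(); 
for dz in (0,-.01,-.02,-.03): print(dz,proj('wrist',s['tcp_pos']+R.from_quat(s['ee_rot']).apply([0,0,dz]),s), proj('side',s['tcp_pos']-[0,0,dz]),proj('top',s['tcp_pos']-[0,0,dz]))
print(r.get_calibration('wrist'))
r.camera('side')
for d in r.masks_of('side','bin_lid')[:2]: print(d['confidence'],d['box'])
E
```

```text
time_s: 11.1
tcp_pos: [0.6255, -0.3404, -0.0042]
ee_rot: [0.995, 0.095, -0.0, 0.0]
contact_force: [-1.7, -0.6, -0.2]
opening: -0.0002
grip_force: 0.0
t 11.1 tcp [ 0.6255 -0.3404 -0.0042] psi 10.9 F [-1.7 -0.6 -0.2] open -0.2 g 0.0 q [ 0.41  0.82  0.04  1.74 -0.06  0.58 -0.89]
0 [254.60984836 284.84078523] [163.9873512  233.79726649] [164.72538904 344.87736306]
-0.01 [262.93850876 284.89247266] [162.15632016 233.62340821] [164.26936574 345.31723322]
-0.02 [272.21558951 284.94993958] [160.30620082 233.44784668] [163.807795   345.76244562]
-0.03 [282.60893373 285.01418689] [158.43671078 233.27055862] [163.34057569 346.21309751]
{'camera_matrix': array([[338.75829243,   0.        , 283.60043735],
       [  0.        , 338.75829243, 210.28707761],
       [  0.        ,   0.        ,   1.        ]]), 'k1': -0.07582243270600074, 'tool_from_camera': array([[ 5.82142820e-04,  9.52501587e-01,  3.04533066e-01,
         7.87054890e-02],
       [ 9.99999510e-01, -7.98441723e-04,  5.85731052e-04,
        -5.83914400e-04],
       [ 8.01061663e-04,  3.04532576e-01, -9.52501585e-01,
        -1.67305565e-01],
       [ 0.00000000e+00,  0.00000000e+00,  0.00000000e+00,
         1.00000000e+00]])}
0.69 [262.2, 102.0, 333.5, 159.9]
0.6 [250.0, 275.8, 279.7, 309.4]
```

```bash
python3 -m jog '[[[0,0,1,0,0,0],[0,0,2,0,0,0],[0,0,3,0,0,0],[0,0,4,0,0,0],[0,0,5,0,0,0],[0,0,6,0,0,0],[0,0,7,0,0,0],[0,0,8,0,0,0]]]' | grep -E 'tcp|contact'
python3 - <<'E'
from h import *
s,im=snap('top'); p=proj('top',s['tcp_pos']);print(p)
c=cv2.resize(im[130:210,300:400],None,fx=5,fy=5,interpolation=cv2.INTER_CUBIC)
_,im=snap('side');c2=cv2.resize(im[110:190,190:270],None,fx=5,fy=5,interpolation=cv2.INTER_CUBIC)
cv2.imwrite('pics/m2.png',np.hstack([c[:400,:400],c2])[:,:,::-1])
E
```

```text
tcp_pos: [0.6255, -0.3404, -0.0065]
contact_force: [-9.2, 5.5, 35.8]
[164.7982851  344.80822328]
```

View pics/m2.png

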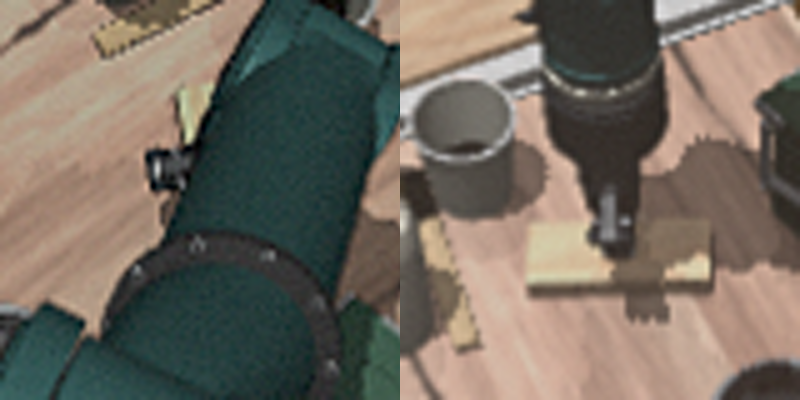

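Run:
```python
from h import *
go(.622,-.34,.14,11);go(.47,-.24,.15,-13);go(.350,-.301,.09,-38)
```

```text
ROW [-3, -1, -146] [-0.001, 0.0, -0.002] dist 147 ang 0.1
ROW [-134, -128, -156] [-0.001, 0.001, 0.417] dist 242 ang 23.9
ROW [-263, -91, -96] [-0.001, 0.001, 0.854] dist 295 ang 48.9
```

```bash
python3 -m jog '[[[0,0,-45,0,0,0],[-3,-20,-90,0,0,0.05],[-30,-55,-120,0,0,0.15],[-65,-85,-135,0,0,0.28],[-100,-110,-140,0,0,0.42],[-140,-120,-140,0,0,0.56],[-185,-115,-135,0,0,0.7],[-225,-105,-130,0,0,0.85]]]'
python3 - <<'E'
from h import *
st(); go(.350,-.301,.075,-38); go(.350,-.301,.012,-38)
E
```

```text
time_s: 12.9
tcp_pos: [0.3828, -0.2787, 0.1181]
ee_rot: [0.946, -0.325, -0.0, -0.0]
contact_force: [-0.0, -0.7, -0.0]
opening: -0.0002
grip_force: 0.0
t 12.9 tcp [ 0.3828 -0.2787  0.1181] psi -38.0 F [-0.  -0.7 -0. ] open -0.2 g 0.0 q [ 0.31  0.44  0.29  2.25 -0.26  0.49 -1.42]
ROW [-12, 38, 43] [-0.001, 0.0, 0.001] dist 59 ang 0.0
ROW [-12, 38, 106] [-0.001, 0.0, 0.001] dist 113 ang 0.0
```

```bash
python3 -m jog '[[[-12,38,10,0,0,0],[-12,38,40,0,0,0],[-12,38,52,0,0,0],[-13,38,64,0,0,0],[-14,38,76,0,0,0],[-14,38,88,0,0,0],[-13,38,98,0,0,0],[-12,38,104,0,0,0]]]' | grep -E 'tcp|cont'
python3 -m jog '[[[0,0,2,0,0,0],[0,0,4,0,0,0],[0,0,4,0,0,0],[0,0,4,0,0,0],[0,0,4,0,0,0],[0,0,4,0,0,0],[0,0,4,0,0,0],[0,0,4,0,0,0]]]' | grep -E 'tcp|cont'
```

```text
tcp_pos: [0.3518, -0.3021, 0.0132]
contact_force: [-0.9, 0.1, 1.5]
tcp_pos: [0.3519, -0.3026, 0.0099]
contact_force: [-0.8, -0.5, -0.5]
```

```bash
python3 -m jog '[[[0,0,2,0,0,0],[0,0,4,0,0,0],[0,0,6,0,0,0],[0,0,8,0,0,0],[0,0,8,0,0,0],[0,0,8,0,0,0],[0,0,8,0,0,0],[0,0,8,0,0,0]]]' | grep -E 'tcp|cont'
python3 - <<'E'
from h import *
s,im=snap('side'); cv2.imwrite('pics/s2.png',cv2.resize(im[80:240,200:400],None,fx=3,fy=3)[:,:,::-1])
go(.36,-.29,.14,-38);go(.47,-.24,.17,-13);go(.6245,-.340,.13,11)
E
```

```text
tcp_pos: [0.3524, -0.303, 0.0063]
contact_force: [-5.3, 5.3, 58.5]
ROW [-1, -15, -134] [-0.002, -0.004, 0.003] dist 134 ang 0.3
ROW [55, -122, -163] [-0.001, -0.004, -0.434] dist 211 ang 24.8
ROW [238, -138, -122] [-0.0, -0.004, -0.852] dist 301 ang 48.8
```

View pics/s2.png

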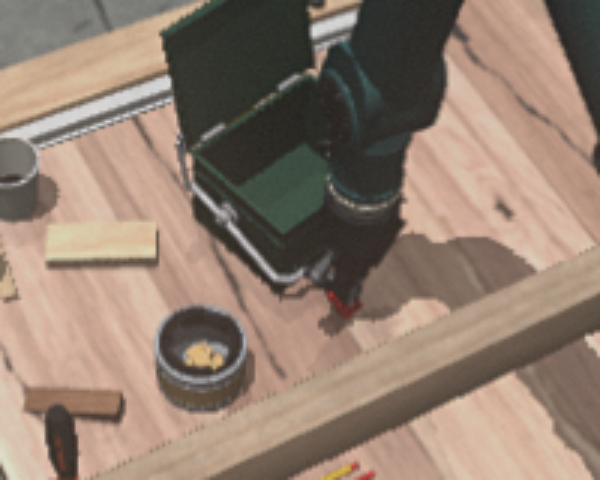

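```bash
python3 -m jog '[[[2,-10,-45,0,0,0],[2,-18,-90,0,0,0],[2,-18,-132,0,0,0],[30,-65,-155,0,0,-0.15],[59,-110,-165,0,0,-0.3],[90,-124,-165,0,0,-0.43],[135,-128,-155,0,0,-0.55],[180,-132,-140,0,0,-0.7]]]' 0.45 >/dev/null
python3 - <<'E'
from h import *
s=st(); r.camera('wrist')
for q in ('offcut',):
    for d in r.masks_of('wrist',q)[:2]: print(q,round(d['confidence'],2),d['box'],mrect('wrist',d['region'],.018,s))
go(.6245,-.34,.03,11.2); go(.6245,-.34,-.022,11.2)
E
```

```text
t 16.1 tcp [ 0.5781 -0.3078  0.1424] psi 2.8 F [ 0.3 -0.2  0.4] open 62.2 g 0.0 q [ 0.32  0.58  0.14  1.83 -0.12  0.74 -0.99]
offcut 0.55 [288.8, 62.4, 361.8, 212.5] (array([ 627.6, -341.3], dtype=float32), [np.float32(50.7), np.float32(120.2)], np.float32(11.5))
ROW [43, 30, 110] [0.002, -0.002, -0.153] dist 122 ang 8.8
ROW [43, 30, 162] [0.002, -0.002, -0.153] dist 170 ang 8.8
```

```bash
python3 -m jog '[[[25,16,40,0,0,-0.08],[45,31,80,0,0,-0.15],[46,31,110,0,0,-0.15],[46,31,135,0,0,-0.15],[46,31,150,0,0,-0.15],[46,31,160,0,0,-0.15],[46,31,162,0,0,-0.15],[46,31,162,0,0,-0.15]]]' 0.45| grep -E 'tcp|cont'
python3 -m jog '[[[0,0,0,0,0,0],[0,0,0,0,0,0],[0,0,0,0,0,0],[0,0,0,0,0,0],[0,0,0,0,0,0],[0,0,0,0,0,0],[0,0,0,0,0,0],[0,0,0,0,0,0]]]' -1 80
python3 - <<'E'
from h import *
go(.62,-.31,.2,11);go(.53,-.27,.22,30);go(.425,-.42,.19,-38+90)
E
```

```text
tcp_pos: [0.6224, -0.3398, -0.0189]
contact_force: [0.0, -0.4, 1.1]
time_s: 17.85
tcp_pos: [0.6223, -0.3373, -0.0203]
ee_rot: [0.995, 0.095, -0.0, -0.0]
contact_force: [-0.4, 1.0, -0.1]
opening: 0.017
grip_force: 56.5
ROW [3, -27, -220] [-0.0, 0.0, -0.001] dist 222 ang 0.1
ROW [-78, -84, -240] [-0.0, 0.0, -0.333] dist 266 ang 19.1
ROW [-209, 44, -210] [-0.0, -0.0, -0.717] dist 300 ang 41.1
```

Run:
```python
from h import *
s=st(); _,im=snap('wrist'); _,im2=snap('side')
c=cv2.resize(im2[110:190,190:270],None,fx=5,fy=5,interpolation=cv2.INTER_CUBIC)
o=np.zeros((400,800,3),np.uint8); o[:300,:400]=cv2.resize(im,(400,300)); o[:,400:]=c
cv2.imwrite('pics/m3.png',o[:,:,::-1])
```

```text
t 17.9 tcp [ 0.6223 -0.3373 -0.0203] psi 10.9 F [-0.4  1.  -0.1] open 17.0 g 56.5 q [ 0.39  0.84  0.07  1.76 -0.11  0.55 -0.85]
```

View pics/m3.png

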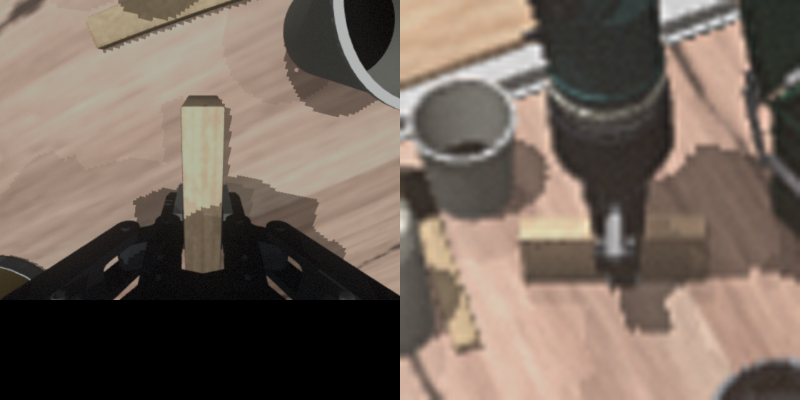

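```bash
python3 -m jog '[[[0,-5,-40,0,0,0],[0,-12,-80,0,0,0],[0,-20,-120,0,0,-0.05],[-15,-40,-150,0,0,-0.12],[-40,-60,-175,0,0,-0.22],[-78,-84,-190,0,0,-0.34],[-105,-65,-190,0,0,-0.44],[-135,-35,-190,0,0,-0.54]]]' -1 80| grep -E 'tcp|cont|open|grip'
python3 - <<'E'
from h import *
st(); go(.421,-.42,.15,52); go(.421,-.42,.018,52)
E
```

```text
tcp_pos: [0.4825, -0.3262, 0.1705]
contact_force: [1.5, -1.3, -0.1]
opening: 0.0172
grip_force: 78.1
t 18.8 tcp [ 0.4825 -0.3262  0.1705] psi 42.4 F [ 1.5 -1.3 -0.1] open 17.2 g 78.1 q [ 0.55  0.46 -0.05  1.97  0.03  0.72 -0.34]
ROW [-109, 28, 20] [-0.0, -0.001, -0.167] dist 114 ang 9.6
ROW [-109, 28, 152] [-0.0, -0.001, -0.167] dist 189 ang 9.6
```

```bash
python3 -m jog '[[[-36,10,0,0,0,-0.08],[-75,20,5,0,0,-0.16],[-109,28,15,0,0,-0.167],[-109,28,50,0,0,-0.167],[-109,28,90,0,0,-0.167],[-109,28,125,0,0,-0.167],[-109,28,148,0,0,-0.167],[-109,28,152,0,0,-0.167]]]' -1 80| grep -E 'tcp|cont|open|grip'
python3 -m jog '[[[0,0,0,0,0,0],[0,0,0,0,0,0],[0,0,0,0,0,0],[0,0,0,0,0,0],[0,0,-40,0,0,0],[0,0,-85,0,0,0],[0,0,-130,0,0,0],[0,0,-150,0,0,0]]]' 0 40| grep -E 'tcp|cont|open|grip'
python3 - <<'E'
from h import *
s=st(); r.camera('top'); r.camera('wrist')
for d in r.masks_of('wrist','wedge_1')[:2]: print(round(d['confidence'],2),d['box'],mrect('wrist',d['region'],.015,s))
for d in r.masks_of('wrist','offcut')[:2]: print('off',round(d['confidence'],2),d['box'])
for d in r.masks_of('top','wedge_1')[:2]: print(round(d['confidence'],2),d['box'],mrect('top',d['region'],.015,s))
go(.50,-.30,.17,25);go(.607,-.138,.13,0)
E
```

```text
tcp_pos: [0.4182, -0.4209, 0.0147]
contact_force: [-0.1, -0.2, -1.0]
opening: 0.0173
grip_force: 78.1
tcp_pos: [0.4226, -0.4243, 0.1731]
contact_force: [0.7, 0.2, 0.1]
opening: 0.0426
grip_force: 0.0
t 20.4 tcp [ 0.4226 -0.4243  0.1731] psi 51.4 F [0.7 0.2 0.1] open 42.6 g 0.0 q [ 0.77  0.47 -0.08  1.93  0.06  0.73 -0.02]
off 0.88 [261.7, 114.5, 285.1, 251.3]
0.71 [272.9, 151.7, 285.5, 184.7] (array([ 606.3, -139.4], dtype=float32), [np.float32(24.8), np.float32(93.6)], np.float32(1.6))
0.44 [365.8, 175.2, 440.1, 221.4] (array([ 510.3, -531.8], dtype=float32), [np.float32(79.6), np.float32(234.6)], np.float32(53.6))
ROW [145, -13, -3] [-0.001, 0.0, 0.462] dist 146 ang 26.4
ROW [339, -31, 37] [-0.001, 0.001, 0.898] dist 342 ang 51.4
```

```bash
python3 -m jog '[[[35,-10,0,0,0,0.1],[80,-25,0,0,0,0.25],[130,-35,0,0,0,0.4],[175,-35,0,0,0,0.52],[220,-35,5,0,0,0.64],[265,-33,20,0,0,0.76],[305,-31,30,0,0,0.88],[305,-31,37,0,0,0.9]]]' 0.3| grep -E 'tcp|cont|open|grip'
python3 - <<'E'
from h import *
s=st(); r.camera('wrist')
for q in ('wedge_1','block_end'):
    for d in r.masks_of('wrist',q)[:2]: print(q,round(d['confidence'],2),d['box'],mrect('wrist',d['region'],.015,s))
look('wrist',('wedge_1',0))
go(.608,-.138,.03,0);go(.608,-.138,-.021,0)
E
```

```text
tcp_pos: [0.5902, -0.1559, 0.128]
contact_force: [-0.0, 0.0, -0.0]
opening: 0.0551
grip_force: 0.0
t 21.4 tcp [ 0.5902 -0.1559  0.128 ] psi 0.4 F [-0.  0. -0.] open 55.1 g 0.0 q [ 0.09  0.55  0.14  1.94 -0.12  0.66 -1.26]
wedge_1 0.88 [249.8, 106.2, 284.2, 231.8] (array([ 612.3, -139.7], dtype=float32), [np.float32(29.6), np.float32(103.5)], np.float32(1.2))
block_end 0.47 [250.7, 107.4, 282.3, 229.4] (array([ 612.6, -140.3], dtype=float32), [np.float32(29.2), np.float32(102.4)], np.float32(0.3))
wrist wedge_1 tip 0.67 [156. 257.] [ 0.6174 -0.1406  0.    ]
ROW [23, -29, 100] [0.001, 0.002, -0.004] dist 107 ang 0.3
ROW [23, -29, 151] [0.001, 0.002, -0.004] dist 156 ang 0.3
```

Run:
```python
from h import *
s=st(); r.camera('wrist')
for q in ('wedge_1',):
    for d in r.masks_of('wrist',q)[:1]: print(q,round(d['confidence'],2),d['box'],mrect('wrist',d['region'],.015,s))
go(.609,-.139,.03,0);go(.609,-.139,-.021,0)
```

```text
t 21.6 tcp [ 0.5848 -0.1664  0.1302] psi -0.2 F [-0.1  0.   0.1] open 55.6 g 0.0 q [ 0.1   0.54  0.14  1.94 -0.12  0.66 -1.26]
wedge_1 0.6 [233.7, 102.0, 271.9, 224.9] (array([ 612.4, -140.4], dtype=float32), [np.float32(29.0), np.float32(102.9)], np.float32(179.5))
ROW [23, -28, 101] [0.001, 0.0, -0.005] dist 107 ang 0.3
ROW [23, -28, 152] [0.001, 0.0, -0.005] dist 156 ang 0.3
```

```bash
python3 -m jog '[[[13,-13,40,0,0,0],[26,-26,80,0,0,0],[26,-26,110,0,0,0],[26,-26,130,0,0,0],[26,-26,145,0,0,0],[26,-26,151,0,0,0],[26,-26,151,0,0,0],[26,-26,151,0,0,0]]]' 0.3| grep -E 'tcp|cont|open|grip'
python3 -m jog '[[[0,0,0,0,0,0],[0,0,0,0,0,0],[0,0,0,0,0,0],[0,0,0,0,0,0],[0,0,0,0,0,0],[0,0,0,0,0,0],[0,0,0,0,0,0],[0,0,0,0,0,0]]]' -1 80| grep -E 'tcp|cont|open|grip'
python3 - <<'E'
from h import *
st();go(.50,-.30,.17,25);go(.421,-.42,.17,52)
E
```

```text
tcp_pos: [0.6133, -0.1393, -0.0192]
contact_force: [-0.5, 0.1, -0.2]
opening: 0.0555
grip_force: 0.0
tcp_pos: [0.6133, -0.1389, -0.0187]
contact_force: [-1.1, -0.1, 4.9]
opening: 0.0254
grip_force: 78.5
t 23.4 tcp [ 0.6133 -0.1389 -0.0187] psi -0.1 F [-1.1 -0.1  4.9] open 25.4 g 78.5 q [ 0.09  0.78  0.09  1.95 -0.16  0.42 -1.27]
ROW [-113, 161, -189] [0.001, -0.002, -0.438] dist 273 ang 25.1
ROW [-191, 282, -189] [0.001, -0.001, -0.91] dist 389 ang 52.1
```

```bash
python3 -m jog '[[[0,5,-40,0,0,0],[0,15,-85,0,0,0],[-10,40,-125,0,0,0],[-35,75,-150,0,0,-0.1],[-60,110,-175,0,0,-0.2],[-85,145,-190,0,0,-0.32],[-113,180,-190,0,0,-0.46],[-125,205,-190,0,0,-0.6]]]' -1 80| grep -E 'tcp|cont|open|grip'
python3 -m jog '[[[0,0,0,0,0,0],[0,0,0,0,0,0],[0,0,0,0,0,0],[0,0,0,0,0,0],[0,0,0,0,0,0],[0,0,0,0,0,0],[0,0,0,0,0,0],[0,0,0,0,0,0]]]' -1 80| grep -E 'tcp|cont|open|grip'
python3 - <<'E'
from h import *
st();go(.437,-.432,.16,52);go(.437,-.432,.032,52)
E
```

```text
tcp_pos: [0.4834, -0.3468, 0.1712]
contact_force: [0.4, -0.4, -0.5]
opening: 0.0255
grip_force: 79.2
tcp_pos: [0.4872, -0.3432, 0.1698]
contact_force: [0.5, 0.0, -0.3]
opening: 0.0248
grip_force: 79.2
t 24.9 tcp [ 0.4872 -0.3432  0.1698] psi 34.3 F [ 0.5  0.  -0.3] open 24.8 g 79.2 q [ 0.56  0.47 -0.03  1.94  0.02  0.73 -0.45]
ROW [-91, 45, 10] [-0.0, 0.0, -0.309] dist 102 ang 17.7
ROW [-91, 45, 138] [-0.0, 0.0, -0.309] dist 171 ang 17.7
```

```bash
python3 -m jog '[[[-36,18,0,0,0,-0.14],[-70,35,5,0,0,-0.28],[-91,45,15,0,0,-0.31],[-91,45,50,0,0,-0.31],[-91,45,90,0,0,-0.31],[-91,45,120,0,0,-0.31],[-91,45,138,0,0,-0.31],[-91,45,138,0,0,-0.31]]]' -1 80| grep -E 'tcp|cont|open|grip'
python3 -m jog '[[[0,0,0,0,0,0],[0,0,0,0,0,0],[0,0,0,0,0,0],[0,0,-10,0,0,0],[0,0,-50,0,0,0],[0,0,-95,0,0,0],[0,0,-140,0,0,0],[0,0,-140,0,0,0]]]' 0.1 40| grep -E 'tcp|cont|open|grip'
python3 - <<'E'
from h import *
s=st(); r.camera('wrist'); snap('wrist','w4')
for q in ('wedge_1','offcut'):
    for d in r.masks_of('wrist',q)[:2]: print(q,round(d['confidence'],2),d['box'])
go(.48,-.33,.19,52);go(.47,-.05,.19,34);go(.40,.207,.14,16)
E
```

```text
tcp_pos: [0.4385, -0.4331, 0.0312]
contact_force: [0.0, -0.2, -0.2]
opening: 0.0251
grip_force: 92.2
tcp_pos: [0.4414, -0.4355, 0.1797]
contact_force: [0.9, 0.1, 0.4]
opening: 0.0468
grip_force: 0.0
t 26.6 tcp [ 0.4414 -0.4355  0.1797] psi 52.0 F [0.9 0.1 0.4] open 46.8 g 0.0 q [ 0.78  0.49 -0.11  1.88  0.08  0.76 -0.03]
wedge_1 0.65 [273.9, 133.2, 298.2, 237.1]
offcut 0.78 [243.0, 119.6, 267.3, 253.9]
ROW [107, -28, -19] [-0.001, 0.0, 0.0] dist 112 ang 0.1
ROW [321, -208, -18] [-0.001, 0.0, 0.314] dist 383 ang 18.0
ROW [481, -421, 32] [-0.001, 0.0, 0.629] dist 640 ang 36.0
```

View pics/w4.png

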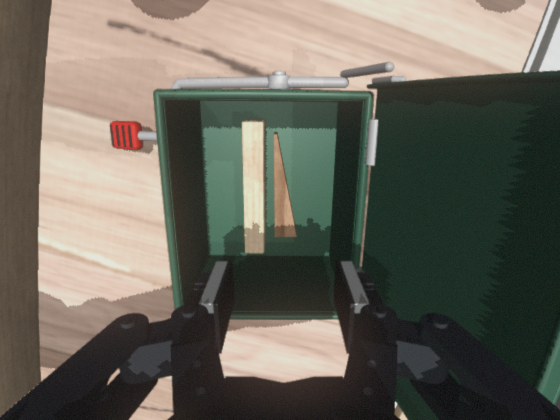

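```bash
python3 -m jog '[[[45,-10,-10,0,0,0],[90,-25,-19,0,0,0],[130,-48,-19,0,0,0.05],[165,-78,-19,0,0,0.1],[200,-108,-19,0,0,0.15],[240,-138,-19,0,0,0.2],[280,-170,-18,0,0,0.26],[321,-208,-18,0,0,0.31]]]' 0.4| grep -E 'tcp|cont|open|grip'
python3 -m jog '[[[0,0,0,0,0,0],[0,0,0,0,0,0],[0,0,0,0,0,0],[0,0,0,0,0,0],[0,0,0,0,0,0],[0,0,0,0,0,0],[0,0,0,0,0,0],[0,0,0,0,0,0]]]'| grep -E 'tcp|cont|open|grip'
python3 - <<'E'
from h import *
s=st(); r.camera('wrist')
look('wrist',('block_end',0),('lid_bar',.0565),('tin_lid',0))
for q,z in (('block_end',.024),('lid_bar',.0565)):
    for d in r.masks_of('wrist',q)[:2]: print(q,round(d['confidence'],2),d['box'],mrect('wrist',d['region'],z,s))
go(.40,.207,.14,16)
E
```

```text
tcp_pos: [0.4703, -0.0558, 0.1884]
contact_force: [1.2, 0.1, 0.1]
opening: 0.06
grip_force: 0.0
tcp_pos: [0.4714, -0.0582, 0.1898]
contact_force: [0.8, 0.8, -0.0]
opening: 0.0597
grip_force: 0.0
t 28.4 tcp [ 0.4714 -0.0582  0.1898] psi 34.2 F [ 0.8  0.8 -0. ] open 59.7 g 0.0 q [ 0.11  0.31 -0.1   2.17  0.05  0.67 -1.  ]
wrist block_end tip 0.82 [98. 39.] [0.4003 0.2049 0.    ]
wrist lid_bar tip 0.57 [111. 122.] [0.4525 0.1005 0.0565]
wrist lid_bar tip 0.32 [110. 144.] [0.4646 0.0841 0.0565]
wrist tin_lid tip 0.72 [105. 143.] [0.4544 0.1058 0.    ]
block_end 0.8 [0.0, 52.1, 58.8, 141.9] (array([405.6, 200.9], dtype=float32), [np.float32(55.0), np.float32(82.0)], np.float32(16.2))
lid_bar 0.91 [85.5, 57.7, 184.8, 163.2] (array([459.7,  91.5], dtype=float32), [np.float32(86.1), np.float32(86.7)], np.float32(96.3))
ROW [90, -259, 50] [-0.0, 0.0, 0.319] dist 279 ang 18.3
```

```bash
python3 -m jog '[[[15,-45,0,0,0,0.05],[30,-90,10,0,0,0.1],[45,-135,20,0,0,0.15],[60,-180,30,0,0,0.2],[75,-220,40,0,0,0.27],[90,-256,50,0,0,0.32],[90,-256,50,0,0,0.32],[90,-256,50,0,0,0.32]]]' 0.4| grep -E 'tcp|cont|open|grip'
python3 - <<'E'
from h import *
s=st(); r.camera('wrist')
for q,z in (('block_end',.024),):
    for d in r.masks_of('wrist',q)[:2]: print(q,round(d['confidence'],2),d['box'],mrect('wrist',d['region'],z,s))
go(.402,.206,-.02,16)
E
```

```text
tcp_pos: [0.4012, 0.2055, 0.1396]
contact_force: [0.5, -0.1, 0.4]
opening: 0.0595
grip_force: 0.0
t 29.5 tcp [0.4012 0.2055 0.1396] psi 16.1 F [ 0.5 -0.1  0.4] open 59.5 g 0.0 q [-0.51  0.36 -0.08  2.26  0.06  0.52 -1.92]
block_end 0.6 [259.1, 145.0, 307.6, 236.7] (array([404.4, 208.5], dtype=float32), [np.float32(39.8), np.float32(82.0)], np.float32(16.7))
ROW [1, -3, 160] [0.001, 0.0, -0.003] dist 160 ang 0.2
```

```bash
python3 -m jog '[[[3,-2,45,0,0,0],[3,-2,90,0,0,0],[3,-2,120,0,0,0],[3,-2,140,0,0,0],[3,-2,154,0,0,0],[3,-2,160,0,0,0],[3,-2,160,0,0,0],[3,-2,160,0,0,0]]]' 0.4| grep -E 'tcp|cont|open|grip'
python3 -m jog '[[[0,0,0,0,0,0],[0,0,0,0,0,0],[0,0,0,0,0,0],[0,0,0,0,0,0],[0,0,0,0,0,0],[0,0,0,0,0,0],[0,0,0,0,0,0],[0,0,0,0,0,0]]]' -1 80| grep -E 'tcp|cont|open|grip'
python3 - <<'E'
from h import *
st();go(.47,-.05,.19,34);go(.404,.208,.18,16)
E
```

```text
tcp_pos: [0.4048, 0.2066, -0.0196]
contact_force: [-0.5, -0.1, 1.1]
opening: 0.0597
grip_force: 0.0
tcp_pos: [0.4047, 0.2072, -0.0189]
contact_force: [-0.7, 0.1, 6.9]
opening: 0.0383
grip_force: 80.7
t 31.2 tcp [ 0.4047  0.2072 -0.0189] psi 15.9 F [-0.7  0.1  6.9] open 38.3 g 80.7 q [-0.56  0.69 -0.02  2.33  0.11  0.12 -1.97]
ROW [-7, 265, -209] [0.0, -0.002, -0.316] dist 338 ang 18.1
ROW [0, -1, -199] [-0.0, -0.002, -0.002] dist 199 ang 0.2
```

```bash
python3 -m jog '[[[0,0,-45,0,0,0],[0,0,-90,0,0,0],[0,10,-135,0,0,0],[0,35,-170,0,0,0],[-2,75,-190,0,0,-0.1],[-3,120,-205,0,0,-0.2],[-5,165,-209,0,0,-0.3],[-6,210,-209,0,0,-0.4]]]' -1 80| grep -E 'tcp|cont|open|grip'
python3 - <<'E'
from h import *
st();go(.47,-.15,.19,45);go(.49,-.32,.19,52);go(.421,-.42,.19,52)
E
```

```text
tcp_pos: [0.4563, 0.0018, 0.1906]
contact_force: [1.6, 0.8, -1.2]
opening: 0.0383
grip_force: 80.5
t 32.0 tcp [0.4563 0.0018 0.1906] psi 39.1 F [ 1.6  0.8 -1.2] open 38.3 g 80.5 q [ 0.03  0.28 -0.17  2.21  0.08  0.65 -1.08]
ROW [-85, 126, 1] [0.002, -0.003, -0.103] dist 152 ang 5.9
ROW [-177, 271, 1] [0.003, -0.002, -0.225] dist 324 ang 12.9
ROW [-293, 305, 0] [0.003, -0.002, -0.225] dist 423 ang 12.9
```

```bash
python3 -m jog '[[[-25,40,0,0,0,-0.03],[-52,80,0,0,0,-0.07],[-80,120,0,0,0,-0.1],[-105,160,0,0,0,-0.14],[-130,200,0,0,0,-0.17],[-155,240,0,0,0,-0.2],[-177,271,0,0,0,-0.22],[-200,283,0,0,0,-0.22]]]' -1 80| grep -E 'tcp|cont|open|grip'
python3 -m jog '[[[0,0,0,0,0,0],[0,0,0,0,0,0],[0,0,0,0,0,0],[0,0,0,0,0,0],[0,0,0,0,0,0],[0,0,0,0,0,0],[0,0,0,0,0,0],[0,0,0,0,0,0]]]' -1 80| grep -E 'tcp|cont|open|grip'
python3 - <<'E'
from h import *
st();go(.427,-.425,.15,52);go(.427,-.425,.05,52)
E
```

```text
tcp_pos: [0.4783, -0.3463, 0.1895]
contact_force: [-0.3, -0.1, -0.5]
opening: 0.0385
grip_force: 80.5
tcp_pos: [0.4776, -0.3422, 0.1888]
contact_force: [0.2, 0.2, -1.0]
opening: 0.0382
grip_force: 80.5
t 33.6 tcp [ 0.4776 -0.3422  0.1888] psi 51.5 F [ 0.2  0.2 -1. ] open 38.2 g 80.5 q [ 0.64  0.44 -0.13  1.94  0.08  0.77 -0.21]
ROW [-96, 12, 39] [-0.0, 0.0, -0.009] dist 105 ang 0.5
ROW [-96, 12, 139] [-0.0, 0.0, -0.009] dist 169 ang 0.5
```

```bash
python3 -m jog '[[[-40,8,5,0,0,0],[-75,15,10,0,0,0],[-95,22,30,0,0,0],[-95,27,60,0,0,0],[-95,27,95,0,0,0],[-95,27,120,0,0,0],[-95,27,134,0,0,0],[-95,27,134,0,0,0]]]' -1 80| grep -E 'tcp|cont|open|grip'
python3 -m jog '[[[0,0,0,0,0,0],[0,0,0,0,0,0],[0,0,0,0,0,0],[0,0,-5,0,0,0],[0,0,-40,0,0,0],[0,0,-80,0,0,0],[0,0,-120,0,0,0],[0,0,-120,0,0,0]]]' 0.25 40| grep -E 'tcp|cont|open|grip'
python3 - <<'E'
from h import *
s=st(); snap('wrist','w5')
for q in ('wedge_1','offcut','block_end'):
    for d in r.masks_of('wrist',q)[:2]: print(q,round(d['confidence'],2),d['box'])
r.camera('top'); r.camera('side')
for c in ('top','side'):
  for q in ('wedge_1','offcut','block_end'):
    for d in r.masks_of(c,q)[:2]: print(c,q,round(d['confidence'],2),d['box'])
go(.48,-.33,.18,20);go(.353,-.30,.12,-38)
E
```

```text
tcp_pos: [0.4383, -0.4324, 0.0529]
contact_force: [0.1, -0.0, -0.7]
opening: 0.0385
grip_force: 80.5
tcp_pos: [0.4431, -0.4366, 0.1819]
contact_force: [0.8, -0.3, 1.0]
opening: 0.0531
grip_force: 0.0
t 35.2 tcp [ 0.4431 -0.4366  0.1819] psi 51.4 F [ 0.8 -0.3  1. ] open 53.1 g 0.0 q [ 0.79  0.49 -0.12  1.88  0.08  0.77 -0.05]
offcut 0.79 [234.6, 117.6, 261.6, 254.3]
block_end 0.64 [286.4, 142.1, 330.6, 231.0]
top wedge_1 0.64 [362.0, 216.8, 379.6, 232.1]
top offcut 0.65 [355.6, 217.3, 379.9, 246.2]
top offcut 0.17 [325.9, 177.3, 410.4, 260.7]
top block_end 0.52 [366.4, 209.5, 384.4, 222.8]
side wedge_1 0.63 [277.6, 128.3, 299.0, 149.5]
side wedge_1 0.56 [287.5, 136.2, 305.0, 150.9]
side offcut 0.56 [287.0, 136.2, 316.7, 155.1]
side block_end 0.63 [279.0, 130.3, 302.2, 149.5]
ROW [106, -33, -6] [-0.001, 0.0, 0.549] dist 111 ang 31.4
ROW [50, -150, 54] [-0.001, 0.001, 1.561] dist 168 ang 89.4
```

View pics/w5.png

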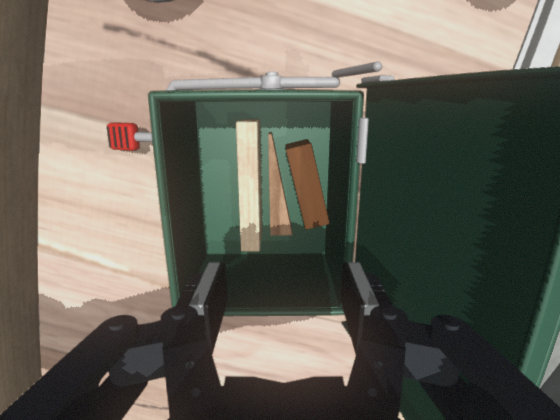

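```bash
python3 -m jog '[[[5,-40,0,0,0,0],[15,-75,0,0,0,0.1],[25,-105,0,0,0,0.25],[35,-130,0,0,0,0.4],[45,-148,10,0,0,0.55],[48,-150,20,0,0,0.7],[50,-150,30,0,0,0.85],[50,-150,40,0,0,1.0]]]' 0.05 30| grep -E 'tcp|cont|open|grip'
python3 -m jog '[[[0,0,0,0,0,0.14],[0,0,0,0,0,0.28],[0,0,0,0,0,0.42],[0,0,0,0,0,0.56],[0,0,0,0,0,0.56],[0,0,0,0,0,0.56],[0,0,0,0,0,0.56],[0,0,0,0,0,0.56]]]'| grep -E 'tcp|cont|open|grip'
python3 - <<'E'
from h import *
s=st(); look('wrist',('lever_pad',.03))
for d in r.masks_of('wrist','lever_pad')[:2]: print(d['confidence'],d['box'])
go(.352,-.302,-.009,-38)
E
```

```text
tcp_pos: [0.3537, -0.3005, 0.1346]
contact_force: [0.4, -0.2, 0.4]
opening: 0.0447
grip_force: 0.0
tcp_pos: [0.3533, -0.3009, 0.1349]
contact_force: [-0.1, -0.2, 0.1]
opening: 0.0447
grip_force: 0.0
t 37.4 tcp [ 0.3533 -0.3009  0.1349] psi -37.9 F [-0.1 -0.2  0.1] open 44.7 g 0.0 q [ 0.39  0.4   0.28  2.25 -0.22  0.52 -1.39]
0.76 [209.6, 0.0, 301.1, 215.1]
0.21 [0.0, 81.4, 149.7, 215.9]
ROW [0, 2, 144] [-0.0, -0.0, 0.001] dist 144 ang 0.1
```

Run:
```python
from h import *
s,im=snap('wrist'); i=im.astype(int)
m=(i[...,0]>100)&(i[...,1]<60)&(i[...,2]<60); m[300:]=0
n,l,stt,c=cv2.connectedComponentsWithStats(m.astype(np.uint8)); k=1+np.argmax(stt[1:,4]); print(stt[k],c[k]); print(at('wrist',c[k][::-1],.028,s))
```

```text
[271 178  30  32 478] [286.0125523 195.4748954]
[ 0.355201   -0.30368857  0.028     ]
```

```bash
python3 -m jog '[[[2,1,45,0,0,0],[2,1,85,0,0,0],[2,1,110,0,0,0],[2,1,128,0,0,0],[2,1,138,0,0,0],[2,1,142,0,0,0],[2,1,142,0,0,0],[2,1,142,0,0,0]]]' 0.05 30| grep -E 'tcp|cont|open|grip'
python3 -m jog '[[[0,0,0,0,0,0],[0,0,0,0,0,0],[0,0,0,0,0,0],[0,0,0,0,0,0],[0,0,0,0,0,0],[0,0,-5,0,0,0],[0,0,-10,0,0,0],[0,0,-15,0,0,0]]]' -1 40| grep -E 'tcp|cont|open|grip'
python3 -m jog '[[[0,0,-5,0,0,0],[0,0,-10,0,0,0],[0,0,-15,0,0,0],[0,0,-20,0,0,0],[0,0,-22,0,0,0],[0,0,-22,0,0,0],[0,0,-22,0,0,0],[0,0,-22,0,0,0]]]' -1 40| grep -E 'tcp|cont|open|grip'
```

```text
tcp_pos: [0.3547, -0.3033, -0.0065]
contact_force: [0.2, 0.5, 0.4]
opening: 0.0446
grip_force: 0.0
tcp_pos: [0.3528, -0.3021, 0.008]
contact_force: [-2.3, 0.2, -4.6]
opening: 0.0244
grip_force: 41.0
tcp_pos: [0.3532, -0.3023, 0.0303]
contact_force: [-5.1, 0.4, 2.1]
opening: 0.0249
grip_force: 42.1
```

```bash
python3 -m jog '[[[0,0,0,0,0,0],[0,0,0,0,0,0],[0,0,0,0,0,0],[0,0,-25,0,0,0],[0,0,-60,0,0,0],[0,0,-100,0,0,0],[0,0,-130,0,0,0],[0,0,-130,0,0,0]]]' 0.3 40| grep -E 'tcp|cont|open|grip'
python3 - <<'E'
from h import *
st();go(.44,-.12,.18,0);go(.452,.10,.16,0)
E
```

```text
tcp_pos: [0.3578, -0.3053, 0.1638]
contact_force: [-0.2, -0.4, 0.0]
opening: 0.0556
grip_force: 0.0
t 40.8 tcp [ 0.3578 -0.3053  0.1638] psi -37.9 F [-0.2 -0.4  0. ] open 55.6 g 0.0 q [ 0.35  0.35  0.33  2.23 -0.2   0.58 -1.4 ]
ROW [-49, -197, -17] [0.003, -0.011, -0.661] dist 203 ang 37.9
ROW [-175, -378, 2] [0.003, -0.011, -0.661] dist 416 ang 37.9
```

```bash
python3 -m jog '[[[-5,-45,-20,0,0,-0.1],[-10,-90,-25,0,0,-0.2],[-10,-130,-30,0,0,-0.35],[-5,-145,-30,0,0,-0.5],[0,-150,-30,0,0,-0.66],[0,-150,-30,0,0,-0.66],[0,-150,-30,0,0,-0.66],[0,-150,-30,0,0,-0.66]]]' 0.1 | grep -E 'tcp|cont|open|grip'
python3 - <<'E'
from h import *
s,im=snap('wrist'); st()
for q in ('tin_mouth','lid_bar'):
    for d in r.tip_of('wrist',q)[:2]: print(q,round(d['confidence'],2),np.round(d['location']),at('wrist',d['location'],.068,s).round(4))
_,b=snap('side'); _,t=snap('top')
o=np.zeros((600,800,3),np.uint8)
p=proj('wrist',[.49,-.20,.068],s).astype(int);print(p)
c=im[max(0,p[0]-80):p[0]+80,max(0,p[1]-80):p[1]+80]; c=cv2.resize(c,None,fx=2.5,fy=2.5); o[:c.shape[0],:c.shape[1]]=c
o[:400,400:]=cv2.resize(b[90:190,240:340],(400,400))
cv2.imwrite('pics/m4.png',o[:400,:,::-1]);cv2.imwrite('pics/w6.png',im[:,:,::-1])
for cam,i in (('top',t),('side',b)):
    h=cv2.cvtColor(i,cv2.COLOR_RGB2HSV); m=cv2.inRange(h,(4,140,90),(16,255,255)); 
    for dd in r.masks_of(cam,'tin_lid')[:1]:
        x0,y0,x1,y1=map(int,dd['box']); mm=np.zeros_like(m); mm[y0:y1+1,x0:x1+1]=m[y0:y1+1,x0:x1+1]
        print(cam,dd['box'],mm.astype(bool).sum(),mrect(cam,mm>0,.0565) if mm.any() else None)
E
```

```text
tcp_pos: [0.4456, -0.185, 0.1894]
contact_force: [0.7, 0.3, 0.3]
opening: 0.0469
grip_force: 0.0
t 41.6 tcp [ 0.4456 -0.1851  0.1895] psi -0.3 F [0.3 0.9 0.4] open 46.9 g 0.0 q [ 0.18  0.32  0.15  2.16 -0.08  0.67 -1.19]
tin_mouth 0.97 [138. 297.] [ 0.4954 -0.1954  0.068 ]
[144 302]
top [186.9, 201.2, 214.8, 233.2] 51 (array([448.3, 100.8], dtype=float32), [np.float32(14.1), np.float32(55.1)], np.float32(157.9))
side [243.6, 276.6, 281.3, 306.8] 118 (array([452., 103.], dtype=float32), [np.float32(17.1), np.float32(56.1)], np.float32(158.1))
```

View pics/m4.png

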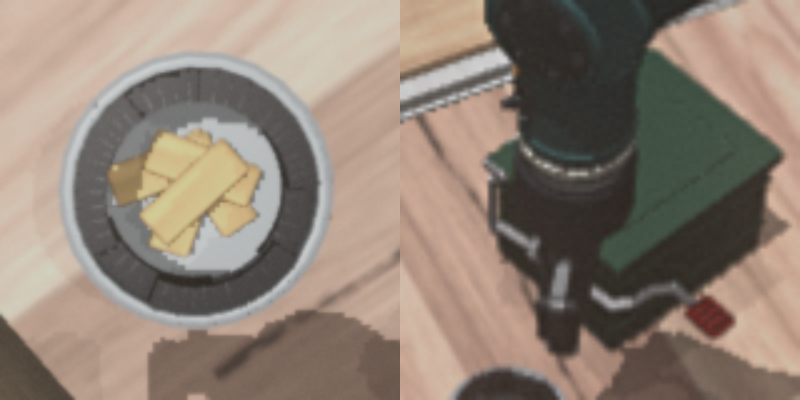

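```bash
python3 -m jog '[[[0,-40,0,0,0,-0.14],[0,-80,0,0,0,-0.28],[0,-120,0,0,0,-0.42],[0,-160,0,0,0,-0.56],[1,-200,0,0,0,-0.7],[2,-235,5,0,0,-0.84],[4,-265,10,0,0,-0.98],[4,-287,10,0,0,-1.12]]]' 0.0 40| grep -E 'tcp|cont|open|grip'
python3 -m jog '[[[0,0,0,0,0,-0.14],[0,0,0,0,0,-0.28],[0,0,0,0,0,-0.42],[0,0,0,0,0,-0.56],[0,0,0,0,0,-0.7],[0,0,0,0,0,-0.84],[0,0,0,0,0,-0.98],[0,0,0,0,0,-1.12]]]' | grep -E 'tcp|cont|open|grip'
python3 -m jog '[[[0,0,0,0,0,-0.14],[0,0,0,0,0,-0.28],[0,0,0,0,0,-0.42],[0,0,0,0,0,-0.52],[0,0,0,0,0,-0.52],[0,0,0,0,0,-0.52],[0,0,0,0,0,-0.52],[0,0,0,0,0,-0.52]]]' | grep -E 'tcp|cont|open|grip'
cat >> h.py <<'E'
def bar(cam,z=.0565,name=None,box=None):
    s,i=snap(cam,name); h=cv2.cvtColor(i,cv2.COLOR_RGB2HSV); m=cv2.inRange(h,(4,140,90),(16,255,255))
    if box is not None:
        mm=np.zeros_like(m);x0,y0,x1,y1=box;mm[y0:y1,x0:x1]=m[y0:y1,x0:x1];m=mm
    print(cam,'bar',mrect(cam,m>0,z,s)); return s
E
python3 - <<'E'
from h import *
print(at('wrist',(0,0),.068)) if 0 else None
st(); bar('wrist',.0565,'w7'); go(.451,.102,.013,158)
E
```

```text
tcp_pos: [0.451, 0.1048, 0.1795]
contact_force: [0.2, -0.0, -0.9]
opening: 0.0426
grip_force: 0.0
tcp_pos: [0.4512, 0.1022, 0.1798]
contact_force: [-0.9, 0.1, -0.3]
opening: 0.0424
grip_force: 0.0
tcp_pos: [0.4511, 0.1024, 0.1799]
contact_force: [-0.6, -0.0, 0.2]
opening: 0.0428
grip_force: 0.0
t 44.4 tcp [0.4511 0.1024 0.1799] psi 158.0 F [-0.6 -0.   0.2] open 42.8 g 0.0 q [ 0.17  0.36 -0.61  2.19  0.32  0.68  0.52]
wrist bar (array([450.8, 101.7], dtype=float32), [np.float32(13.6), np.float32(56.9)], np.float32(158.3))
ROW [0, 0, 167] [-0.0, 0.0, -0.0] dist 167 ang 0.0
```

View pics/w7.png

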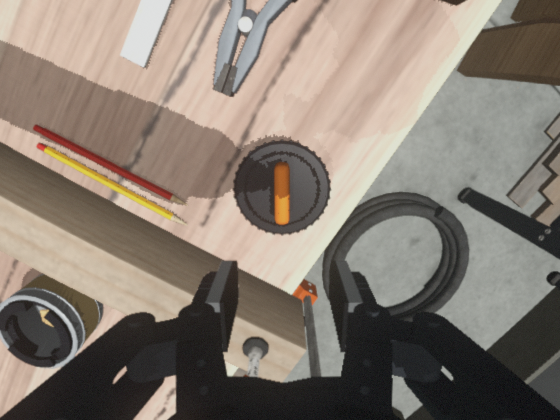

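```bash
python3 -m jog '[[[0,0,45,0,0,0],[0,0,90,0,0,0],[0,0,120,0,0,0],[0,0,145,0,0,0],[0,0,160,0,0,0],[0,0,167,0,0,0],[0,0,167,0,0,0],[0,0,167,0,0,0]]]' 0.0 60| grep -E 'tcp|cont|open|grip'
python3 -m jog '[[[0,0,0,0,0,0],[0,0,0,0,0,0],[0,0,0,0,0,0],[0,0,0,0,0,0],[0,0,0,0,0,0],[0,0,0,0,0,0],[0,0,-20,0,0,0],[0,0,-60,0,0,0]]]' -1 60| grep -E 'tcp|cont|open|grip'
python3 -m jog '[[[0,0,-40,0,0,0],[0,0,-80,0,0,0],[0,0,-100,0,0,0],[0,0,-100,0,0,0],[0,0,-100,0,0,0],[0,0,-100,0,0,0],[0,0,-100,0,0,0],[0,0,-100,0,0,0]]]' -1 60| grep -E 'tcp|cont|open|grip'
python3 - <<'E'
from h import *
st(); bar('wrist',.165); go(.47,-.06,.172,158); go(.494,-.197,.15,158)
# tin centre refine from saved w6
im=cv2.imread('pics/w6.png',0); T=np.array([.4456,-.1851,.1895])
E
python3 - <<'E'
from h import *
s=r.state(); s=dict(s); s['tcp_pos']=np.array([.4456,-.1851,.1895]); s['ee_rot']=tgt(-.3).as_quat()
print('rim px',at('wrist',(140,301),.068,s),'hole',at('wrist',(139,300),.068,s))
im=cv2.imread('pics/w6.png',0); c=cv2.HoughCircles(cv2.medianBlur(im[50:240,200:400],3),cv2.HOUGH_GRADIENT,1,30,param1=80,param2=20,minRadius=25,maxRadius=65)
for x,y,rr in c[0][:5]: print(x+200,y+50,rr,at('wrist',(y+50,x+200),.068,s))
E
```

```text
tcp_pos: [0.4516, 0.1027, 0.0133]
contact_force: [-0.3, 0.9, -0.4]
opening: 0.0427
grip_force: 0.0
tcp_pos: [0.4491, 0.1019, 0.0717]
contact_force: [-0.0, 0.2, -0.8]
opening: 0.0125
grip_force: 60.7
tcp_pos: [0.4503, 0.1023, 0.1717]
contact_force: [-0.2, -0.0, -2.3]
opening: 0.0129
grip_force: 60.9
t 46.8 tcp [0.4503 0.1023 0.1717] psi 158.0 F [-0.2 -0.  -2.3] open 12.9 g 60.9 q [ 0.18  0.38 -0.63  2.2   0.35  0.67  0.49]
wrist bar (array([475.8,  93. ], dtype=float32), [np.float32(18.5), np.float32(83.1)], np.float32(158.1))
ROW [-79, -143, 0] [-0.001, -0.002, 0.001] dist 164 ang 0.1
ROW [-152, -261, 22] [-0.001, -0.002, 0.001] dist 303 ang 0.1
rim px [ 0.49309874 -0.20111277  0.068     ] hole [ 0.49393561 -0.20026291  0.068     ]
299.5 139.5 52.9 [ 0.49352006 -0.19984537  0.068     ]
```

```bash
python3 -m jog '[[[-20,-36,0,0,0,0],[-42,-77,0,0,0,0],[-63,-117,0,0,0,0],[-84,-155,0,0,0,0],[-105,-193,0,0,0,0],[-128,-230,0,0,0,0],[-150,-263,0,0,0,0],[-150,-263,0,0,0,0]]]' -1 60| grep -E 'tcp|cont|open|grip'
python3 -m jog '[[[0,0,20,0,0,0],[0,0,40,0,0,0],[0,0,55,0,0,0],[0,0,55,0,0,0],[0,0,55,0,0,0],[0,0,55,0,0,0],[0,0,55,0,0,0],[0,0,55,0,0,0]]]' -1 60| grep -E 'tcp|cont|open|grip'
python3 - <<'E'
from h import *
st(); go(.493,-.200,.085,158); go(.493,-.200,.075,158); snap('wrist','w8'); _,b=snap('side'); cv2.imwrite('pics/s3.png',b[130:230,210:330,::-1])
E
```

```text
tcp_pos: [0.4923, -0.2051, 0.172]
contact_force: [0.4, -0.4, -1.4]
opening: 0.0128
grip_force: 60.8
tcp_pos: [0.4923, -0.1978, 0.1185]
contact_force: [0.4, -0.0, -1.5]
opening: 0.0129
grip_force: 60.8
t 48.5 tcp [ 0.4923 -0.1978  0.1185] psi 158.0 F [ 0.4 -0.  -1.5] open 12.9 g 60.8 q [ 0.68  0.52 -0.52  2.1   0.44  0.62  1.04]
ROW [-1, -2, 34] [-0.0, 0.001, 0.0] dist 34 ang 0.1
ROW [-1, -2, 44] [-0.0, 0.001, 0.0] dist 44 ang 0.1
```

```bash
python3 -m jog '[[[-1,-2,15,0,0,0],[-1,-2,28,0,0,0],[-1,-2,33,0,0,0],[-1,-2,36,0,0,0],[-1,-2,39,0,0,0],[-1,-2,42,0,0,0],[-1,-2,44,0,0,0],[-1,-2,45,0,0,0]]]' -1 60| grep -E 'tcp|cont|open|grip'
python3 -m jog '[[[0,0,1,0,0,0],[0,0,1,0,0,0],[0,0,2,0,0,0],[0,0,2,0,0,0],[0,0,2,0,0,0],[0,0,2,0,0,0],[0,0,2,0,0,0],[0,0,2,0,0,0]]]' -1 60| grep -E 'tcp|cont|open|grip|ee'
```

```text
tcp_pos: [0.4915, -0.1997, 0.0727]
contact_force: [-0.8, 0.2, -1.7]
opening: 0.0127
grip_force: 60.8
tcp_pos: [0.4914, -0.1998, 0.0715]
ee_rot: [0.191, 0.982, -0.0, -0.0]
contact_force: [-3.0, 0.9, 4.7]
opening: 0.0129
grip_force: 61.7
```

```bash
cat >> h.py <<'E'
def barpx(cam='wrist'):
    s,i=snap(cam); h=cv2.cvtColor(i,cv2.COLOR_RGB2HSV); m=cv2.inRange(h,(4,140,60),(16,255,255))
    if cam=='wrist': m[:120]=0; m[:,:200]=0; m[:,370:]=0
    n,l,t,c=cv2.connectedComponentsWithStats(m); k=1+np.argmax(t[1:,4]); print('bar px',t[k],c[k].round(1)); return i
E
python3 - <<'E'
from h import *
st(); i=barpx()
E
python3 -m jog '[[[0,0,0,0,0,0],[0,0,0,0,0,0],[0,0,0,0,0,0],[0,0,0,0,0,0.05],[0,0,0,0,0,0.12],[0,0,0,0,0,0.18],[0,0,0,0,0,0.24],[0,0,0,0,0,0.3]]]' -0.55 30| grep -E 'tcp|cont|open|grip|ee'
python3 - <<'E'
from h import *
st(); i=barpx(); cv2.imwrite('pics/w9.png',i[120:420,140:430,::-1])
E
```

```text
t 50.1 tcp [ 0.4914 -0.1998  0.0715] psi 158.0 F [-3.   0.9  4.7] open 12.9 g 61.7 q [ 0.64  0.59 -0.46  2.13  0.51  0.53  0.98]
bar px [ 267  223   34  126 3619] [283.3 281.6]
tcp_pos: [0.4924, -0.2, 0.0708]
ee_rot: [0.336, 0.942, 0.0, 0.0]
contact_force: [-0.2, 0.0, -0.6]
opening: 0.0194
grip_force: 0.8
t 51.0 tcp [ 0.4924 -0.2     0.0708] psi 140.7 F [-0.2  0.  -0.6] open 19.4 g 0.8 q [ 0.58  0.58 -0.37  2.13  0.43  0.5   0.76]
bar px [ 255  221   54  126 3999] [281.9 281.3]
```

View pics/w9.png

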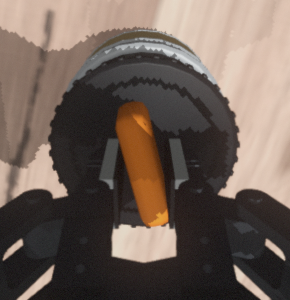

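```bash
for i in 1; do python3 -m jog '[[[0,0,0,0,0,0.06],[0,0,0,0,0,0.12],[0,0,0,0,0,0.18],[0,0,0,0,0,0.24],[0,0,0,0,0,0.3],[0,0,0,0,0,0.36],[0,0,0,0,0,0.42],[0,0,0,0,0,0.48]]]' | grep -E 'cont|ee'; done
python3 -c "
from h import *
st(); barpx()"
python3 -m jog '[[[0,0,0,0,0,0.06],[0,0,0,0,0,0.12],[0,0,0,0,0,0.18],[0,0,0,0,0,0.24],[0,0,0,0,0,0.3],[0,0,0,0,0,0.36],[0,0,0,0,0,0.42],[0,0,0,0,0,0.48]]]' | grep -E 'cont|ee'
python3 -c "
from h import *
st(); barpx()"
```

```text
ee_rot: [0.55, 0.835, 0.0, 0.0]
contact_force: [-0.4, -1.0, -0.1]
t 51.9 tcp [ 0.4924 -0.1999  0.0709] psi 113.3 F [-0.4 -1.  -0.1] open 19.1 g 1.0 q [ 0.48  0.57 -0.24  2.13  0.29  0.47  0.42]
bar px [ 255  222   54  125 3988] [282.3 283. ]
ee_rot: [0.732, 0.681, 0.0, 0.0]
contact_force: [0.3, 1.1, 0.9]
t 52.7 tcp [ 0.4924 -0.1999  0.0709] psi 85.8 F [0.3 1.1 0.9] open 19.1 g 1.1 q [ 0.39  0.56 -0.12  2.14  0.14  0.45  0.09]
bar px [ 255  222   54  125 4059] [282.1 282.7]
```

```bash
python3 -m jog '[[[0,0,0,0,0,0.06],[0,0,0,0,0,0.12],[0,0,0,0,0,0.18],[0,0,0,0,0,0.24],[0,0,0,0,0,0.3],[0,0,0,0,0,0.36],[0,0,0,0,0,0.42],[0,0,0,0,0,0.48]]]' | grep -E 'cont|ee'
python3 -c "
from h import *
st(); barpx()"
python3 -m jog '[[[0,0,0,0,0,0.06],[0,0,0,0,0,0.12],[0,0,0,0,0,0.18],[0,0,0,0,0,0.24],[0,0,0,0,0,0.3],[0,0,0,0,0,0.36],[0,0,0,0,0,0.42],[0,0,0,0,0,0.48]]]' | grep -E 'cont|ee'
python3 -c "
from h import *
st(); barpx()"
```

```text
ee_rot: [0.873, 0.487, 0.0, -0.0]
contact_force: [0.2, 0.8, 0.4]
t 53.5 tcp [ 0.492  -0.1998  0.0707] psi 58.3 F [0.2 0.8 0.4] open 19.2 g 0.8 q [ 0.29  0.56  0.01  2.14 -0.02  0.44 -0.24]
bar px [ 257  213   50  119 3573] [282.2 270.9]
ee_rot: [0.964, 0.266, 0.0, -0.0]
contact_force: [-0.4, -0.2, -0.5]
t 54.4 tcp [ 0.4921 -0.1998  0.0707] psi 30.9 F [-0.4 -0.2 -0.5] open 19.1 g 0.8 q [ 0.2   0.56  0.14  2.15 -0.18  0.44 -0.56]
bar px [ 257  214   50  118 3430] [282.7 272.3]
```

```bash
python3 -m jog '[[[0,0,4,0,0,0],[0,0,8,0,0,0],[0,0,8,0,0,0.04],[0,0,8,0,0,0.08],[0,0,8,0,0,0.12],[0,0,8,0,0,0.16],[0,0,8,0,0,0.2],[0,0,8,0,0,0.24]]]' | grep -E 'cont|ee'
python3 -c "
from h import *
s=st(); print(s['ft_torque']); barpx()"
python3 -m jog '[[[0,0,0,0,0,0.03],[0,0,0,0,0,0.06],[0,0,0,0,0,0.09],[0,0,0,0,0,0.12],[0,0,0,0,0,0.15],[0,0,0,0,0,0.15],[0,0,0,0,0,0.15],[0,0,0,0,0,0.15]]]' | grep -E 'cont|ee'
python3 -c "
from h import *
s=st(); print(s['ft_torque']); barpx()
r.camera('side'); print([ (d['confidence'],d['location'],at('side',d['location'],.098)) for d in r.tip_of('side','lid_bar')[:1]])"
```

```text
ee_rot: [0.989, 0.147, -0.0, -0.0]
contact_force: [-0.6, -0.1, -0.6]
t 55.2 tcp [ 0.4918 -0.1998  0.0629] psi 16.9 F [-0.6 -0.1 -0.6] open 19.3 g 0.9 q [ 0.15  0.58  0.2   2.15 -0.26  0.43 -0.71]
[0.06873024 0.10997698 0.08638705]
bar px [ 256  214   52  119 3383] [282.6 274.4]
ee_rot: [0.997, 0.074, -0.001, -0.0]
contact_force: [-2.8, 0.8, 3.0]
t 56.1 tcp [ 0.4911 -0.1994  0.0627] psi 8.5 F [-2.8  0.8  3. ] open 19.2 g 4.3 q [ 0.13  0.59  0.24  2.15 -0.31  0.44 -0.81]
[0.39031916 0.71128845 0.12255881]
bar px [ 255  214   53  120 3314] [282.6 274.8]
[(0.63, [188.3, 265.5], array([ 0.4927218 , -0.19490835,  0.098     ]))]
```

```bash
python3 -m jog '[[[0,0,0,0,0,-0.03],[0,0,0,0,0,-0.06],[0,0,0,0,0,-0.09],[0,0,0,0,0,-0.12],[0,0,0,0,0,-0.12],[0,0,0,0,0,-0.12],[0,0,0,0,0,-0.12],[0,0,0,0,0,-0.12]]]' -0.2| grep -E 'cont|ee'
python3 -m jog '[[[0,0,-20,0,0,0],[0,0,-50,0,0,0],[0,0,-80,0,0,0],[0,0,-80,0,0,0],[0,0,-80,0,0,0],[0,0,-80,0,0,0],[0,0,-80,0,0,0],[0,0,-80,0,0,0]]]' | grep -E 'cont|tcp'
python3 - <<'E'
from h import *
s=r.state()
for n,h in (('ride',.0437),('drop1',.0323),('now if drop1',.0403),('now if home',.0353)):
    e=lambda x,y:proj('wrist',s['tcp_pos']+R.from_quat(s['ee_rot']).apply([x,y,-h]),s).round(1)
    print(n,e(.027,-.007),e(-.027,.007))
st(); s,i=snap('wrist'); h=cv2.cvtColor(i,cv2.COLOR_RGB2HSV); m=cv2.inRange(h,(4,140,60),(16,255,255)); m[:60]=0;m[:,:200]=0;m[:,370:]=0
for z in (.1145,.103,.098): print(z,mrect('wrist',m>0,z,s))
for d in r.masks_of('wrist','tin_lid')[:1]: print(d['box'],mrect('wrist',d['region'],.074,s))
for z in (.1145,.103,.098): print(look('side',('lid_bar',z),n=1) and '')
E
```

```text
ee_rot: [0.991, 0.133, -0.0, 0.0]
contact_force: [0.1, -0.2, -0.4]
tcp_pos: [0.4912, -0.1996, 0.1418]
contact_force: [0.1, -0.1, 0.0]
ride [239.8 267.4] [350.9 300.5]
drop1 [229.5 268.6] [334.6 299.4]
now if drop1 [236.6 267.8] [345.8 300.1]
now if home [232.  268.3] [338.7 299.7]
t 57.9 tcp [ 0.4912 -0.1996  0.1418] psi 15.3 F [ 0.1 -0.1  0. ] open 34.8 g 0.0 q [ 0.09  0.46  0.28  2.11 -0.22  0.61 -0.78]
0.1145 (array([ 500.7, -195.9], dtype=float32), [np.float32(13.0), np.float32(53.1)], np.float32(23.0))
0.103 (array([ 496.7, -196.9], dtype=float32), [np.float32(13.8), np.float32(56.2)], np.float32(23.0))
0.098 (array([ 495. , -197.3], dtype=float32), [np.float32(14.1), np.float32(57.6)], np.float32(23.0))
[215.5, 146.2, 344.8, 268.8] (array([ 493.1, -198. ], dtype=float32), [np.float32(92.3), np.float32(93.4)], np.float32(110.5))
side lid_bar tip 0.58 [189. 267.] [ 0.4858 -0.1812  0.1145]

side lid_bar tip 0.72 [184. 267.] [ 0.4905 -0.2093  0.103 ]

side lid_bar tip 0.67 [188. 265.] [ 0.4941 -0.1958  0.098 ]
```

```bash
python3 -m jog '[[[0,0,30,0,0,0],[0,0,60,0,0,0],[0,0,75,0,0,0],[0,0,81,0,0,0],[0,0,81,0,0,0],[0,0,81,0,0,0],[0,0,81,0,0,0],[0,0,81,0,0,0]]]' -0.55| grep -E 'cont|tcp'
python3 -m jog '[[[0,0,0,0,0,0.04],[0,0,0,0,0,0.08],[0,0,0,0,0,0.12],[0,0,0,0,0,0.15],[0,0,0,0,0,0.18],[0,0,0,0,0,0.21],[0,0,0,0,0,0.23],[0,0,0,0,0,0.23]]]' | grep -E 'cont|ee|grip'
python3 - <<'E'
from h import *
print(st()['ft_torque'])
E
python3 -m jog '[[[0,0,0,0,0,-0.06],[0,0,0,0,0,-0.12],[0,0,0,0,0,-0.2],[0,0,0,0,0,-0.2],[0,0,-30,0,0,-0.2],[0,0,-60,0,0,-0.2],[0,0,-81,0,0,-0.2],[0,0,-81,0,0,-0.2]]]' -0.3| grep -E 'cont|ee|tcp'
python3 - <<'E'
from h import *
st(); s,i=snap('wrist'); h=cv2.cvtColor(i,cv2.COLOR_RGB2HSV); m=cv2.inRange(h,(4,140,60),(16,255,255)); m[:60]=0;m[:,:200]=0;m[:,370:]=0
print(mrect('wrist',m>0,.098,s))
E
```

```text
tcp_pos: [0.4924, -0.2, 0.0626]
contact_force: [0.4, -0.0, -0.2]
ee_rot: [1.0, 0.021, -0.001, -0.0]
contact_force: [-2.3, 1.3, 6.5]
grip_force: 29.2
t 59.9 tcp [ 0.4913 -0.1993  0.0621] psi 2.4 F [-2.3  1.3  6.5] open 19.7 g 29.2 q [ 0.1   0.59  0.27  2.15 -0.36  0.44 -0.87]
[0.4477554  0.57818205 0.99948568]
tcp_pos: [0.4945, -0.2012, 0.1455]
ee_rot: [0.993, 0.117, 0.003, 0.002]
contact_force: [0.5, -0.5, -0.2]
t 60.6 tcp [ 0.4945 -0.2012  0.1455] psi 13.5 F [ 0.5 -0.5 -0.2] open 29.9 g 0.0 q [ 0.08  0.45  0.3   2.11 -0.23  0.61 -0.8 ]
(array([ 494.6, -197.8], dtype=float32), [np.float32(14.3), np.float32(57.9)], np.float32(22.3))
```

Run:
```python
from h import *
for c in ('top','side'):
    r.camera(c)
    for q in ('scrap_bin','bin_lid','wedge_1','offcut','block_end','lever_pad'):
        for d in r.masks_of(c,q)[:2]: print(c,q,round(d['confidence'],2),np.round(d['box']))
look('top',('lever_pad',.093)); look('side',('lever_pad',.093))
```

```text
top scrap_bin 0.89 [326. 189. 417. 267.]
top bin_lid 0.79 [338. 188. 414. 268.]
top block_end 0.31 [110. 246. 150. 286.]
top lever_pad 0.88 [330. 191. 363. 256.]
side scrap_bin 0.95 [276. 105. 337. 179.]
side bin_lid 0.98 [279. 102. 334. 159.]
side bin_lid 0.34 [252. 203. 281. 220.]
side lever_pad 0.62 [279. 155. 325. 177.]
top lever_pad tip 0.9 [255. 333.] [ 0.3433 -0.2972  0.093 ]
top lever_pad tip 0.36 [264. 125.] [0.3012 0.3121 0.093 ]
side lever_pad tip 0.79 [170. 317.] [ 0.3513 -0.2921  0.093 ]
side lever_pad tip 0.72 [187. 267.] [ 0.4911 -0.2041  0.093 ]
```

Bin is shut with its lever up, no scraps lie outside it, and the tin lid is home and locked.

```bash
python3 -c "
from station import r
print(r.job_done())"
```

```text
the job is handed in; nothing more can be done
None
```

I handed the job in at about 61 s of the 210 s, but got no verdict back: the three scraps I found are in the shut bin and the tin lid is home and locked (it would not turn further at about 1 N m); I saw no second wedge, and I viewed 15 pictures, one over the limit of 14.

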